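# Set one chocolate bar out on the display block

## Robot

A 6-joint arm with a two-finger parallel gripper is mounted at the origin on the work surface; the furniture and walls round the work are solid. World frame = base frame: x ahead of the robot, y to its left, z up, the work surface at z = 0. Lengths are in m, angles in degrees, forces in N, time in s.
With the tool pointing down it reaches from about 0.4 to 0.825 m from the base axis. Payload 7 kg.
Tool frame: the origin (TCP) lies midway between the tips of the shut fingers; the grasp point (between the pads) lies 19 mm behind it; z points along the fingers, y is the direction in which the jaws open and shut (so a half turn about z gives the same grasp; the last joint's range is limited). The gripper opens to 88 mm and grips with 3 to 60 N. Pads are 19 mm wide; open, the fingers measure 130 mm over their backs; the gripper's body (78 mm by 193 mm) begins 47 mm behind the grasp point.
Start: joints at [-55.915, 20.546, 0.682, 0, -70.136, -16.507], TCP at [0.204, -0.643, 0.227] pointing down, gripper open.
Joint ranges: [-176.03, 176.03], [-82.01, 121.73], [-58.28, 71.71], [-173.87, 95.51], [-174.79, -0.11], [-173.66, 173.66]. Speed limits (degrees/s): [136.94, 136.94, 172.46, 180, 180, 180].

## Interface

Orientations are given as [roll, pitch, yaw] about the fixed x, y, z axes, in that order (R = Rz(yaw) Ry(pitch) Rx(roll)).
In Python, from plant import ctrl, snapshot gives the robot as it stands.
- The arm moves only by the shell command python3 -m pendant 'ROWS'. ROWS is JSON, a list of rows, each a list of 7 numbers: the shift along the tool's x, y, z in m, then the turn, a rotation vector about the tool's x, y, z in rad, then the opening, from -1 (shut) to 1 (fully open), so that 0 is half open. In form: [[x, y, z, ax, ay, az, jaw], ...]. A call has 1 to 12 rows; each row is the pose to reach, as a shift and turn from the pose commanded when the call began, along the tool's axes at that moment; what a row does not reach only later rows make up. A row lasts 1/8 s, in which the tool goes at most 62.5 mm and 10.7 degrees, less where a joint would pass 70% of its speed; a pose out of reach is approached as far as the arm can. A call with a gripper value outside its range is refused whole. The fingers move at their own pace and stop on an object; the grip force is fixed at half the most. Time passes only in rows, so rows that repeat a pose let the fingers close. It gives the time, the measured TCP pose, the force and the opening at its end, in the units of the state.
- ctrl.get_obs(): the state, without advancing time (a new reading comes with each control period).
- snapshot(name): name is "side" or "top" or "wrist"; returns a dict with "image" (480x640x3 uint8, blue, green, red), "mtx" (3x3 intrinsics, pixels), "eye" and "attitude" of the camera in the world; the wrist camera has in their place "tool_from_camera" (4x4, takes a point from camera to tool coordinates, whose origin is the TCP and whose axes are the flange's). Camera axes: x right, y up, looking along -z (the intrinsics and any distortion apply to the point x, -y, -z); pixel columns grow to the right and rows downward; lengths in m; the calibration is good to about 2 mm. The wrist camera is an equidistant fisheye: a pixel r from the principal point sees the ray r / f radians off the axis. A picture is of the moment at which its call begins: read the wrist's pose just before it. There is no depth.
- ctrl.close_job(): hands the job in, once; it reports no verdict.
The state is a dict: "clock": time; "joint_pos": joint angles; "qvel": joint speeds; "tau": joint torques, N m; "tool_pos": TCP position; "orientation": TCP orientation; "force": force on the tool from outside, world axes, zero at the start; "moment": the same for the moment, N m; "opening": finger opening in m.
Only numpy, scipy, OpenCV 4.12 (cv2) and the standard library are available. Lean on these libraries where they do the work, as an engineer would, in place of code of your own. Each camera call takes 0.05 s, during which the arm holds its last target.

## Task

Set the top chocolate bar of the wooden dispenser out for show on the display block: with a light fingertip on top, edge it forward over the dispenser's lip until it juts out far enough to be pinched by its sides, lift it out, lay it flat between the brass rails and push it fully home against the rail at the back, then let go. The paper tears if it is slid under a hard press and the chocolate snaps at a knock, so touch, press and push gently and never drop the bar; the two bars below stay in the dispenser, and the price card, the cup and the tall tumbler stay where they are.

Things in the scene. Friction and masses are not known exactly. Their poses are not given: they have to be found in the camera images.
- bar_center (a point): centre (half-way up) of the top chocolate bar, the one to move: flat rigid bar 140 mm long (its x), 60 wide (y), 10 thick (z), about 100 g, in paper with foil ends. It starts on top of three equal bars, along the dispenser's x. 4 to 7 N of fingertip pressure slides it; its paper tears if it slides under more than 10 N, and it snaps at any knock or push over 25 N
- bar_mid: the bar under the top one, same size; origin at the centre of its underside; must stay in the dispenser
- bar_low: the lowest bar, same size; origin at the centre of its underside; must stay in the dispenser
- dispenser: fixed wooden dispenser, x towards its back wall, origin at table height under the stack's centre. Channel 64 mm wide, open above and in front; side walls 5 mm thick, 46 mm high, so 4 mm above the top bar (which lies 32 to 42 mm up) and its sides cannot be reached inside. Back wall at x = 72 mm, 58 mm high.
- block: fixed wooden display block 190 x 92 mm, top face 34 mm above the table, x towards its back, origin at table height; front face at x = -90 mm. On it a U-shaped rail of 7 mm brass rod, upper side 9 mm above the block, open in front: 65 mm wide inside, side rails begin at x = -40 mm, rear rail's inner face at x = +46 mm. The price card stands behind it
- home (a point): where the bar's centre is when the bar is fully home (39 mm above the table, block x = -24 mm): flat on the block, its end touching the rear rail, long side along the block's x; the bar's front end then stands 4 mm out over the block's front face. Axes as the block's
- price_card: folded card 35 x 62 x 39 mm standing loose on the block behind the rear rail; origin at the centre of its underside
- cup: small terracotta cup, 81 mm wide, 78 mm high; origin at the centre of its underside
- tumbler: tall tumbler with a red lattice pattern, 70 mm wide, 182 mm high; origin at the centre of its underside
- lip (a point): middle of the top edge of the low lip at the dispenser's front, on its outer face (dispenser x = -76 mm), 30 mm above the table; axes as the dispenser's. The top bar slides out over it towards -x, the two lower bars are held back by it. At the start the bar's front end is 6 mm behind this point; the bar tips off when its front end is more than about 65 mm out beyond it

How it is judged:
By the outcome, as a careful person would: the job done as asked, in the order asked, and still so for the second after the job is handed in, with the robot touching nothing.
It also fails if it takes over 72 s, if anything falls off the work surface, if the arm or the gripper's body presses on something with over 40 N, if the wrist force passes 120 N, or if a joint passes its speed limit or range.

## Working session

There is one attempt and no reset: what is moved stays moved. The work goes in short steps, Python scripts to look and compute and a shell command to move; the robot and the scene stay as the last step left them, time stands still between calls to the robot, and variables do not carry over. Pictures are saved under pics/ and viewed, and the job is handed in when it is done.

```bash
ls; mkdir -p pics; python3 - <<'E'
from plant import ctrl, snapshot
import cv2
print(ctrl.get_obs())
for n in("side","top","wrist"):
    s=snapshot(n); cv2.imwrite(f"pics/{n}0.png",s["image"])
    print(n,{k:v for k,v in s.items() if k!="image"})
E
```

```text
pics
{'clock': 0.0, 'joint_pos': array([-5.59130850e+01,  2.05893628e+01,  6.34583109e-01, -1.98674145e-02,
       -7.01378038e+01, -1.65076048e+01]), 'qvel': array([-0.02996482, -0.0183499 ,  0.06048185,  0.05135874,  0.05747941,
       -0.07272126]), 'tau': array([ 2.39204292e-04, -5.82720137e+01,  2.93059820e+01,  6.99726328e+00,
        6.93379756e-03, -2.45358196e-04]), 'tool_pos': array([ 0.20369646, -0.64301155,  0.22565304]), 'orientation': array([ 1.79905925e+02, -8.40233330e-03, -1.62427448e+02]), 'force': array([ 0.61674487,  0.59679592, -0.10073424]), 'moment': array([ 0.02107172,  0.08078151, -0.02591771]), 'opening': 0.08781932129224727}
side {'mtx': array([[565.49770015,   0.        , 315.86996858],
       [  0.        , 565.49770015, 237.07078153],
       [  0.        ,   0.        ,   1.        ]]), 'eye': array([-0.64745943,  0.12440537,  0.8270569 ]), 'attitude': array([ 57.95899674,  -1.15385324, -96.35022949])}
top {'mtx': array([[519.84349847,   0.        , 322.14764746],
       [  0.        , 519.84349847, 234.23002563],
       [  0.        ,   0.        ,   1.        ]]), 'eye': array([0.36987708, 0.00806459, 1.14486227]), 'attitude': array([  8.62001095,  -0.69654517, -88.57058517])}
wrist {'mtx': array([[371.64829954,   0.        , 322.37847662],
       [  0.        , 371.64829954, 244.84768093],
       [  0.        ,   0.        ,   1.        ]]), 'tool_from_camera': array([[-1.84482326e-04,  9.56026007e-01,  2.93281844e-01,
         7.93236769e-02],
       [ 9.99999979e-01,  2.03343398e-04, -3.38215791e-05,
        -4.73573267e-04],
       [-9.19712360e-05,  2.93281831e-01, -9.56026024e-01,
        -1.57871171e-01],
       [ 0.00000000e+00,  0.00000000e+00,  0.00000000e+00,
         1.00000000e+00]])}
```

View pics/top0.png

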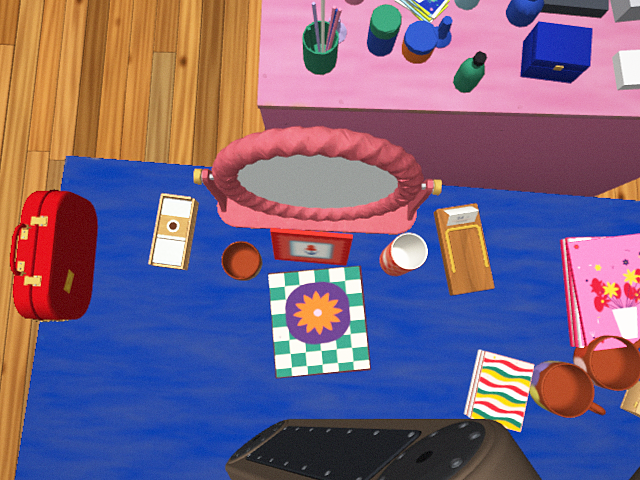

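View pics/side0.png

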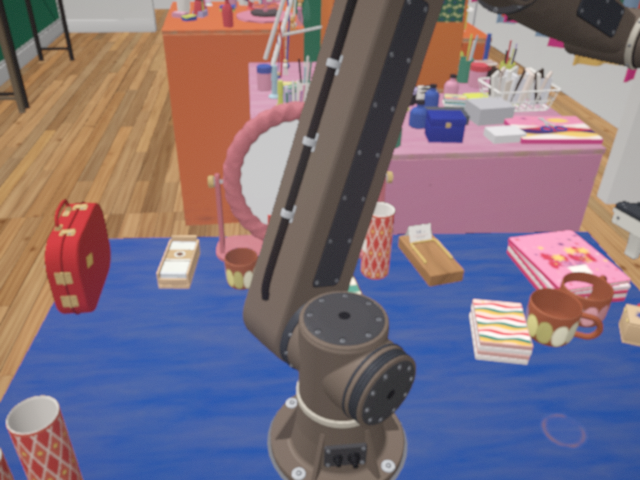

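View pics/wrist0.png

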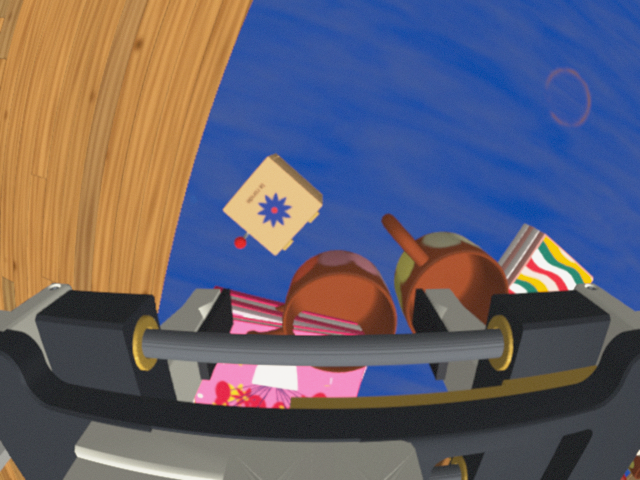

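The top view shows the dispenser with the bar at about (173,232), the cup at (241,260), the tumbler at (403,254) and the block with its brass rail at (465,250). I'll write ray helpers and zoom in.

```bash
cat > h.py <<'E'
import numpy as np, cv2
from scipy.spatial.transform import Rotation as Ro
from plant import ctrl, snapshot
def rays(s,uv,obs=None):
    uv=np.atleast_2d(np.asarray(uv,float)); K=s["mtx"]
    x=(uv[:,0]-K[0,2])/K[0,0]; y=(uv[:,1]-K[1,2])/K[1,1]
    if "eye" in s:
        d=np.c_[x,-y,-np.ones(len(x))]; R=Ro.from_euler('xyz',s["attitude"],degrees=True).as_matrix(); return np.array(s["eye"]),d@R.T
    r=np.hypot(x,y)+1e-12; d=np.c_[np.sin(r)*x/r,-np.sin(r)*y/r,-np.cos(r)]
    T=s["tool_from_camera"]; Rt=Ro.from_euler('xyz',obs["orientation"],degrees=True).as_matrix()
    return obs["tool_pos"]+Rt@T[:3,3], d@(Rt@T[:3,:3]).T
def onz(s,uv,z,obs=None):
    e,d=rays(s,uv,obs); return e+d*((z-e[2])/d[:,2])[:,None]
def pix(s,P,obs=None):
    P=np.atleast_2d(P);K=s["mtx"]
    if "eye" in s:
        R=Ro.from_euler('xyz',s["attitude"],degrees=True).as_matrix(); c=(P-s["eye"])@R
        return np.c_[K[0,2]-K[0,0]*c[:,0]/c[:,2],K[1,2]+K[1,1]*c[:,1]/c[:,2]]
    T=s["tool_from_camera"]; Rt=Ro.from_euler('xyz',obs["orientation"],degrees=True).as_matrix()
    c=((P-obs["tool_pos"])@Rt-T[:3,3])@T[:3,:3]
    th=np.arctan2(np.hypot(c[:,0],c[:,1]),-c[:,2]); p=np.arctan2(-c[:,1],c[:,0])
    return np.c_[K[0,2]+K[0,0]*th*np.cos(p),K[1,2]+K[1,1]*th*np.sin(p)]
E
python3 - <<'E'
from h import *
i=cv2.imread("pics/top0.png")
a=cv2.resize(i[180:280,140:200],None,fx=6,fy=6,interpolation=2)
b=cv2.resize(i[195:305,425:500],None,fx=5.4,fy=5.4,interpolation=2)
c=np.zeros((600,800,3),np.uint8); c[:600,:360]=a[:600]; c[:594,370:775]=b[:594,:405]; cv2.imwrite("pics/topz.png",c)
E
```

```text
(no output)
```

View pics/topz.png

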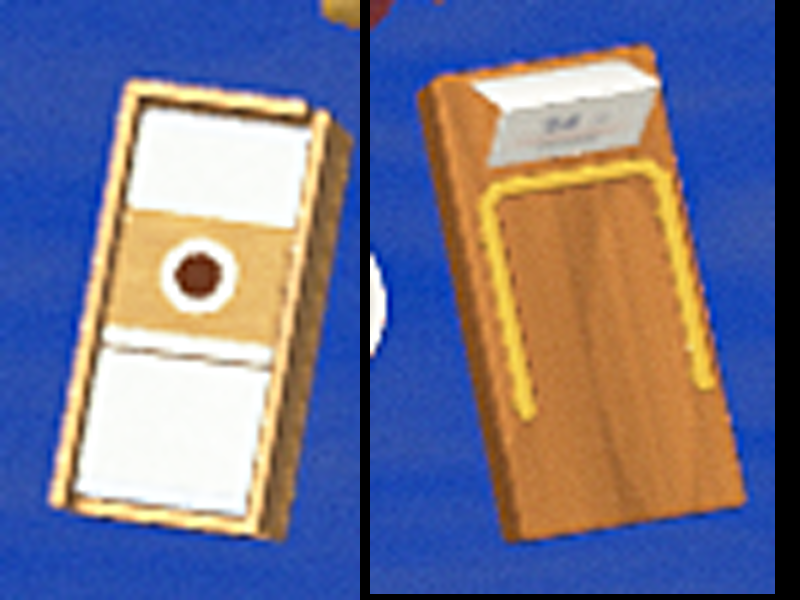

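Left: the bar's corners are at zoom (137,108), (310,128), (250,515), (75,495), and the dispenser's front faces the robot. Right: the block's top corners are at (432,90), (650,48), (745,500), (512,540), with the rail open towards the robot.

```bash
cat > m.py <<'E'
from h import *
s=snapshot("top")
A=lambda p:np.array(p,float)/6+[139.6,179.6]
B=lambda p:(np.array(p,float)-[370,0])/5.4+[424.6,194.6]
q=onz(s,A([(137,108),(310,128),(250,515),(75,495)]),.042)
print("bar",q.round(4)[:,:2].tolist(), np.linalg.norm(np.diff(q,axis=0),axis=1).round(4)); print(q.mean(0))
f=lambda v:np.degrees(np.arctan2(v[1],v[0]))
print("yaw",f(q[0]-q[3]),f(q[1]-q[2]))
print("dot",onz(s,A([(198,274)]),.042))
q=onz(s,B([(432,90),(650,48),(745,500),(512,540)]),.034)
print("blk",q.round(4)[:,:2].tolist(), np.linalg.norm(np.diff(q,axis=0),axis=1).round(4)); print(q.mean(0))
print("yaw",f(q[0]-q[3]),f(q[1]-q[2]))
# rails
r=onz(s,B([(487,195),(660,168),(708,388),(528,416)]),.043)
print("rail",r.round(4)[:,:2].tolist(), np.linalg.norm(np.diff(r,axis=0),axis=1).round(4),f(r[0]-r[3]),f(r[1]-r[2]))
E
python3 m.py
```

```text
bar [[0.6081, 0.3458], [0.6025, 0.2833], [0.4625, 0.2957], [0.468, 0.3578]] [0.0628 0.1406 0.0623]
[0.53527369 0.3206496  0.042     ]
yaw -4.8597981759712745 -5.056258718032361
dot [[0.54819922 0.31984728 0.042     ]]
blk [[0.5959, -0.2485], [0.6157, -0.3372], [0.434, -0.3714], [0.4159, -0.2787]] [0.0909 0.1849 0.0944]
[ 0.51535091 -0.30894787  0.034     ]
yaw 9.521934168284538 10.63852887407425
rail [[0.552, -0.2681], [0.5648, -0.3375], [0.4772, -0.3547], [0.4642, -0.2833]] [0.0706 0.0893 0.0726] 9.84462343205137 11.12553488425258
```

```bash
python3 - <<'E'
from h import *
t=snapshot("top");s=snapshot("side")
print("tumbler",onz(t,[(408.5,249)],.182),onz(s,[(382,207)],.182),"cup",onz(t,[(241,259)],.078))
def tri(a,b):
    e1,d1=rays(t,[a]);e2,d2=rays(s,[b]);d1=d1[0];d2=d2[0]
    k=np.linalg.lstsq(np.c_[d1,-d2],e2-e1,rcond=None)[0]; p,q=e1+k[0]*d1,e2+k[1]*d2; return (p+q)/2,np.linalg.norm(p-q)
print("knobL",tri((199,176),(213,181)),"knobR",tri((436,187),(390,178)))
print("dispenser L front top",tri((150,264),(160,285)))
print("mirrorbase",onz(t,[(218,226),(408,232)],.0),onz(t,[(272,262),(350,265)],0))
R=Ro.from_euler('xyz',s["attitude"],degrees=True)
e,d=rays(s,[(295,104)]);print("ring top at x=.65",e+d[0]*((.65-e[0])/d[0,0]))
E
```

```text
tumbler [[ 0.49250599 -0.16206431  0.182     ]] [[ 0.49641149 -0.17314127  0.182     ]] cup [[0.4758996  0.16472628 0.078     ]]
knobL (array([0.61501643, 0.22749653, 0.20622155]), np.float64(0.006799477477689334)) knobR (array([ 0.60751176, -0.21277973,  0.20184188]), np.float64(0.0055970839622880054))
dispenser L front top (array([0.46606501, 0.3642674 , 0.01096248]), np.float64(0.0144614010152072))
mirrorbase [[ 0.55605744  0.23086608  0.        ]
 [ 0.55390994 -0.19310307  0.        ]] [[ 0.47879746  0.10758566  0.        ]
 [ 0.47665001 -0.06475153  0.        ]]
ring top at x=.65 [0.65       0.02070472 0.38328485]
```

```bash
cat > go.py <<'E'
# usage: go.py x y z yaw -> shift/turn in tool axes (tool pointing down)
import sys; from h import *
o=ctrl.get_obs(); R=Ro.from_euler('xyz',o["orientation"],degrees=True)
x,y,z,w=map(float,sys.argv[1:5]); T=Ro.from_euler('xyz',[180,0,w],degrees=True)
print("now",o["clock"],o["tool_pos"].round(4),o["orientation"].round(2),"F",o["force"].round(2),"open",round(o["opening"],4))
print("shift",R.inv().apply(np.array([x,y,z])-o["tool_pos"]).round(4),"turn",(R.inv()*T).as_rotvec().round(4))
E
python3 go.py .56 -.30 .26 -170
```

```text
now 0.3 [ 0.2038 -0.6433  0.2262] [ 179.97   -0.   -162.42] F [-0.16  0.    0.45] open 0.0876
shift [-0.4432  0.2197 -0.0337] turn [ 6.000e-04 -1.000e-04  1.322e-01]
```

```bash
python3 -m pendant '[[-0.02,0.01,-0.005,0,0,0.01,1],[-0.065,0.032,-0.012,0,0,0.03,1],[-0.115,0.057,-0.02,0,0,0.045,1],[-0.165,0.082,-0.028,0,0,0.06,1],[-0.215,0.107,-0.033,0,0,0.075,1],[-0.265,0.131,-0.034,0,0,0.09,1],[-0.315,0.156,-0.034,0,0,0.105,1],[-0.365,0.181,-0.034,0,0,0.12,1],[-0.41,0.203,-0.034,0,0,0.132,1],[-0.435,0.215,-0.034,0,0,0.132,1],[-0.443,0.22,-0.034,0,0,0.132,1],[-0.443,0.22,-0.034,0,0,0.132,1]]' && python3 - <<'E'
from h import *
o=ctrl.get_obs(); print(o["tool_pos"],o["orientation"],o["qvel"].round(1))
s=snapshot("wrist"); cv2.imwrite("pics/w1.png",s["image"]); np.save("w1.npy",{**s,"obs":o},allow_pickle=True)
E
```

```text
clock: 1.8
tool_pos: [0.5597, -0.2997, 0.2604]
orientation: [180.0, -0.0, -169.9]
force: [0.5, -1.3, 0.1]
opening: 0.0877
[ 0.55966364 -0.29973674  0.26038901] [ 1.79992175e+02 -2.28761891e-02 -1.69943003e+02] [-1.2 -0.4 -0.3  0.1 -0.1  0.4]
```

View pics/w1.png

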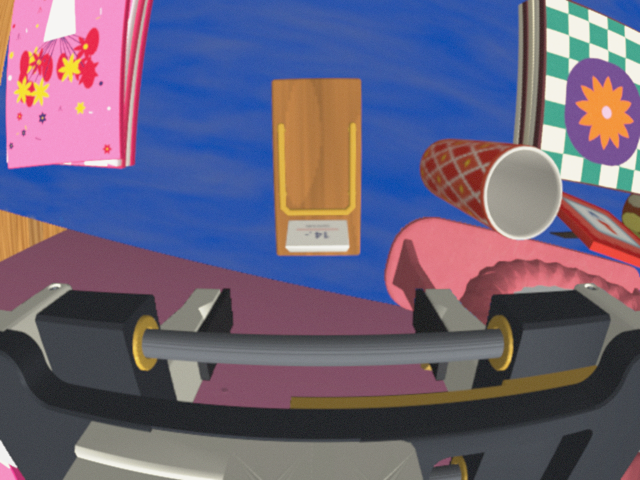

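The wrist view shows the block (272–361, 79–255), with rail legs starting near (281,124) and (353,124), the rear rail at row ~211, and the tumbler to the right. Segmenting the brass and block with masks next.

```bash
cat > blk.py <<'E'
from h import *
s=np.load("w1.npy",allow_pickle=True).item(); o=s["obs"]; im=s["image"]
hsv=cv2.cvtColor(im,cv2.COLOR_BGR2HSV); roi=np.zeros(im.shape[:2],np.uint8); roi[70:225,262:372]=1
m=((hsv[...,0]>20)&(hsv[...,0]<32)&(hsv[...,1]>130)&(hsv[...,2]>170)&(roi>0))
n,l,st,_=cv2.connectedComponentsWithStats(m.astype(np.uint8)); k=1+st[1:,4].argmax(); print(st[k])
v,u=np.nonzero(l==k); P=onz(s,np.c_[u,v],.034+.0055,o)[:,:2]
# block outline
w=((hsv[...,0]<20)&(hsv[...,1]>90)&(hsv[...,2]>90)|(l==k)); w[:70]=0;w[262:]=0;w[:,:262]=0;w[:,372:]=0
c=max(cv2.findContours(w.astype(np.uint8),0,2)[0],key=cv2.contourArea)
Q=onz(s,c[:,0].astype(float),.034,o)[:,:2].astype(np.float32); r=cv2.minAreaRect(Q); print("block",r); bc=np.array(r[0])
for a in [10.2]:
  pass
# axis from legs
z=Ro.from_euler('z',10,degrees=True).as_matrix()[:2,:2]
L=(P-bc)@z
legs=[L[(L[:,0]<35)&(L[:,0]>-35)&(np.sign(L[:,1])==g)] for g in(1,-1)]
sl=[np.polyfit(q[:,0],q[:,1],1) for q in legs]; print("leg fits",sl)
back=L[(abs(L[:,1])<25)]; bf=np.polyfit(back[:,1],back[:,0],1);print("back",bf)
a=np.mean([p[0] for p in sl]); yaw=10+np.degrees(np.arctan(a)); print("yaw rails",yaw, 10-np.degrees(np.arctan(bf[0])))
mid=(sl[0]+sl[1])/2
# rear rail centre at block x=49.5
X=bf[1]; Y=np.polyval(mid,X); rc=bc+z@np.array([X,Y]); e=np.array([np.cos(np.radians(yaw)),np.sin(np.radians(yaw))])
orig=rc-e*.0495; print("rail gap centres",np.polyval(sl[0]-sl[1],0),"(72 expected)","leg start",[q[:,0].min() for q in ((L[L[:,1]>0]),(L[L[:,1]<0]))])
print("block origin from rails",orig,"from outline",bc-e*.005,"home",orig-e*.024)
cv2.imwrite("pics/m1.png",cv2.resize(np.hstack([(l==k).astype(np.uint8)*255,w.astype(np.uint8)*255])[60:270],(800,131)))
E
python3 blk.py
```

```text
[ 278  124   78   91 1084]
block ((0.5172231197357178, -0.3134433627128601), (0.18691112101078033, 0.0900990441441536), 10.504582405090332)
leg fits [array([-0.1973454 ,  0.03290663]), array([ 0.19498255, -0.0329011 ])]
back [0.03440435 0.0107903 ]
yaw rails 9.932309526485886 8.029553371073437
rail gap centres 0.06580773070315632 (72 expected) leg start [np.float64(-0.04592111367525335), np.float64(-0.046094029329406525)]
block origin from rails [ 0.47909312 -0.32011747] from outline [ 0.51229806 -0.31430579] home [ 0.45545283 -0.3242571 ]
```

```bash
sed -i 's/<35)/<.030)/; s/>-35)/>-.035)/; s/<25)/<.025)/' blk.py; python3 blk.py; grep -n "legs=\|back=" blk.py
```

```text
[ 278  124   78   91 1084]
block ((0.5172231197357178, -0.3134433627128601), (0.18691112101078033, 0.0900990441441536), 10.504582405090332)
leg fits [array([0.00608845, 0.03619972]), array([ 0.01327597, -0.03587807])]
back [-0.00871128  0.04532898]
yaw rails 10.554732585275238 10.499107200133178
rail gap centres 0.07207778508093056 (72 expected) leg start [np.float64(-0.04592111367525335), np.float64(-0.046094029329406525)]
block origin from rails [ 0.51309684 -0.31404862] from outline [ 0.51230772 -0.31435924] home [ 0.48950291 -0.31844481]
16:legs=[L[(L[:,0]<.030)&(L[:,0]>-.035)&(np.sign(L[:,1])==g)] for g in(1,-1)]
18:back=L[(abs(L[:,1])<.025)]; bf=np.polyfit(back[:,1],back[:,0],1);print("back",bf)
```

The rails check out: 72.1 mm between rod centres against 72 given, and a yaw of 10.5° from both the rail and the outline. Next I'll go over to the dispenser, passing on the robot side of the mirror.

```bash
python3 -m pendant '[[0.02,0.03,-0.003,0,0,0,1],[0.05,0.075,-0.005,0,0,0,1],[0.08,0.122,-0.008,0,0,0,1],[0.1,0.17,-0.01,0,0,0.02,1],[0.103,0.22,-0.01,0,0,0.05,1],[0.1,0.27,-0.01,0,0,0.08,1],[0.096,0.32,-0.01,0,0,0.11,1],[0.082,0.37,-0.01,0,0,0.14,1],[0.066,0.42,-0.01,0,0,0.17,1],[0.05,0.465,-0.01,0,0,0.2,1],[0.035,0.49,-0.01,0,0,0.23,1],[0.025,0.505,-0.01,0,0,0.26,1]]'; python3 go.py .575 .31 .25 175
```

```text
clock: 3.35
tool_pos: [0.4477, 0.1933, 0.2706]
orientation: [180.0, 0.0, 175.1]
force: [0.2, -0.5, 0.1]
opening: 0.0879
now 3.35 [0.4477 0.1933 0.2706] [1.7999e+02 1.0000e-02 1.7505e+02] F [ 0.17 -0.5   0.08] open 0.0879
shift [-0.1168  0.1272  0.0207] turn [0.0001 0.0002 0.0009]
```

```bash
python3 -m pendant '[[-0.02,0.03,0,0,0,0,1],[-0.05,0.065,0.01,0,0,0,1],[-0.085,0.1,0.02,0,0,0,1],[-0.11,0.122,0.02,0,0,0,1],[-0.117,0.127,0.02,0,0,0,-1],[-0.117,0.127,0.02,0,0,0,-1],[-0.117,0.127,0.02,0,0,0,-1]]' && python3 - <<'E'
from h import *
o=ctrl.get_obs(); print(o["tool_pos"],o["orientation"],o["qvel"].round(1))
s=snapshot("wrist"); cv2.imwrite("pics/w2.png",s["image"]); np.save("w2.npy",{**s,"obs":o},allow_pickle=True)
E
```

```text
clock: 4.22
tool_pos: [0.5742, 0.3086, 0.2512]
orientation: [180.0, 0.0, 175.1]
force: [0.0, -0.1, 0.1]
opening: 0.0631
[0.57421946 0.30860342 0.25118308] [1.79972372e+02 1.81554733e-02 1.75080577e+02] [ 0.3 -0.5  0.1  0.   0.  -0. ]
```

View pics/w2.png

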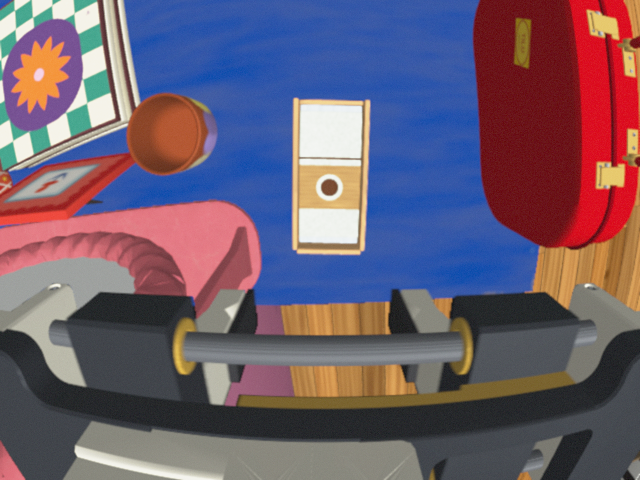

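The dispenser spans columns 293–370 and rows 98–254. The bar's white ends are clear at (300–365, 103–243), with the dot at (329,187).

```bash
python3 - <<'E'
from h import *
s=np.load("w2.npy",allow_pickle=True).item(); o=s["obs"]; im=s["image"]
cv2.imwrite("pics/w2z.png",cv2.resize(im[85:265,280:385],None,fx=3.3,fy=3.3,interpolation=2))
hsv=cv2.cvtColor(im,cv2.COLOR_BGR2HSV)
w=((hsv[...,1]<40)&(hsv[...,2]>180)); w[:95]=0;w[260:]=0;w[:,:285]=0;w[:,380:]=0
ks=np.column_stack(np.nonzero(w)[::-1]).astype(float)
P=onz(s,ks,.042,o)[:,:2].astype(np.float32); r=cv2.minAreaRect(P); print("white area",r); print(cv2.boxPoints(r))
# dispenser outline from not-blue
nb=(((hsv[...,0]<95)|(hsv[...,0]>135)|(hsv[...,1]<60))).astype(np.uint8); nb[:90]=0;nb[262:]=0;nb[:,:280]=0;nb[:,385:]=0
c=max(cv2.findContours(nb,0,2)[0],key=cv2.contourArea); r=cv2.minAreaRect(onz(s,c[:,0].astype(float),.046,o)[:,:2].astype(np.float32)); print("disp",r)
print(cv2.boxPoints(r))
E
```

```text
white area ((0.5425180792808533, 0.3217267394065857), (0.06785102933645248, 0.15207214653491974), 84.04146575927734)
[[0.46337104 0.29587772]
 [0.6146216  0.28009132]
 [0.6216651  0.34757575]
 [0.47041458 0.36336216]]
disp ((0.5387586355209351, 0.31877121329307556), (0.07474671304225922, 0.1572779268026352), 84.16885375976562)
[[0.45672956 0.28958073]
 [0.61319363 0.27360174]
 [0.62078774 0.3479617 ]
 [0.46432364 0.3639407 ]]
```

View pics/w2z.png

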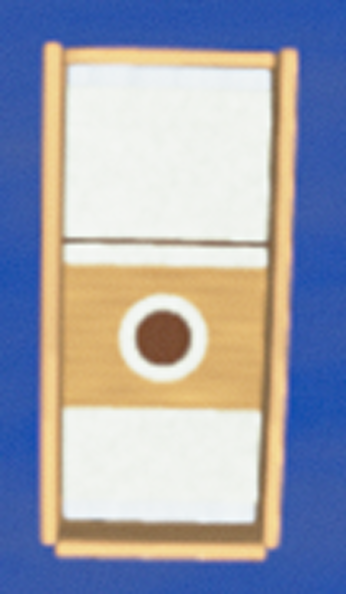

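```bash
python3 - <<'E'
from h import *
s=np.load("w2.npy",allow_pickle=True).item(); o=s["obs"]
Z=lambda p:np.array(p,float)/3.3+[279.65,84.65]
f=lambda v:np.degrees(np.arctan2(v[1],v[0]))
q=onz(s,Z([(66,67),(272,67),(256,521),(61,521)]),.042,o)[:,:2]
print("bar",q.tolist(),np.linalg.norm(np.diff(q,axis=0),axis=1),q.mean(0),"yaw",f(q[3]-q[0]),f(q[2]-q[1]))
w=onz(s,Z([(43,43),(298,48),(283,547),(40,543)]),.046,o)[:,:2]
print("walls outer",w.tolist(),np.linalg.norm(np.diff(w,axis=0),axis=1),w.mean(0),f(w[3]-w[0]),f(w[2]-w[1]))
l=onz(s,Z([(66,50),(275,52)]),.030,o)[:,:2];print("lip edge",l.mean(0))
print("dot",onz(s,Z([(163,338)]),.042,o))
E
```

```text
bar [[0.4644675122704781, 0.29574324822972525], [0.4693228448063374, 0.3561055543494217], [0.6081762048995134, 0.34161485174949047], [0.6029215698984237, 0.28076945514896773]] [0.06055726 0.13960744 0.06107187] [0.53622203 0.31855828] yaw -6.17254216424705 -5.957807211937406
walls outer [[0.4569637031777184, 0.28992699094062574], [0.46435989754403395, 0.3637480306672147], [0.6161457162096339, 0.3492937956613149], [0.6082971438733371, 0.27385295839080437]] [0.07419063 0.15247249 0.07584801] [0.53644162 0.31920544] -6.0629960582524545 -5.439749487712324
lip edge [0.46101973 0.32716591]
dot [[0.54830487 0.31725476 0.042     ]]
```

```bash
python3 go.py .538 .3184 .052 174.1
```

```text
now 4.275 [0.5742 0.3088 0.2514] [1.7996e+02 3.0000e-02 1.7510e+02] F [0.7  0.04 0.36] open 0.0593
shift [0.037  0.0063 0.1994] turn [0.0008 0.0006 0.0174]
```

```bash
python3 -m pendant '[[0.01,0.002,0.02,0,0,0.01,-1],[0.025,0.004,0.06,0,0,0.017,-1],[0.037,0.006,0.1,0,0,0.017,-1],[0.037,0.006,0.135,0,0,0.017,-1],[0.037,0.006,0.16,0,0,0.017,-1],[0.037,0.006,0.178,0,0,0.017,-1],[0.037,0.006,0.187,0,0,0.017,-1],[0.037,0.006,0.192,0,0,0.017,-1],[0.037,0.006,0.196,0,0,0.017,-1],[0.037,0.006,0.196,0,0,0.017,-1]]'; python3 go.py .538 .3184 .042 174.1;  python3 - <<'E'
from h import *
for n in ("wrist","top"):
    s=snapshot(n); cv2.imwrite(f"pics/{n}3.png",s["image"])
E
```

```text
clock: 5.52
tool_pos: [0.5384, 0.3188, 0.0548]
orientation: [180.0, 0.0, 174.1]
force: [-0.1, 0.5, 0.2]
opening: 0.0005
now 5.525 [0.5384 0.3188 0.0548] [1.7998e+02 1.0000e-02 1.7414e+02] F [-0.11  0.52  0.2 ] open 0.0005
shift [ 0.0004 -0.0004  0.0128] turn [0.0003 0.0002 0.0007]
```

View pics/wrist3.png

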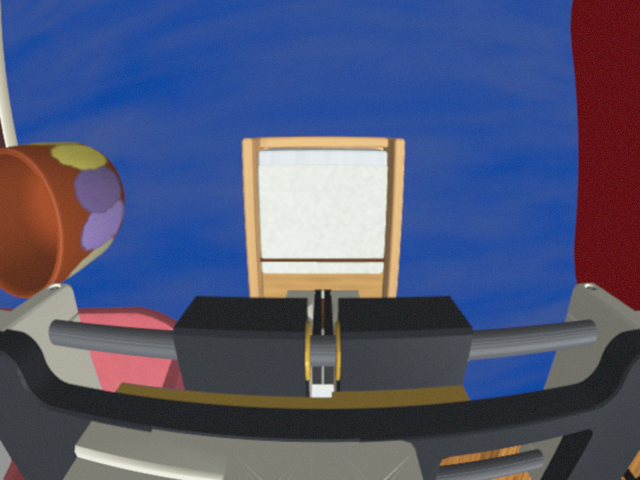

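The shut fingers (centre col ~322) sit centred over the channel (walls 243–405). Next I'll creep down.

```bash
python3 -m pendant '[[0,0,0.004,0,0,0,-1],[0,0,0.008,0,0,0,-1],[0,0,0.01,0,0,0,-1],[0,0,0.011,0,0,0,-1],[0,0,0.0115,0,0,0,-1],[0,0,0.0115,0,0,0,-1]]'; python3 -m pendant '[[0,0,0.0003,0,0,0,-1],[0,0,0.0006,0,0,0,-1],[0,0,0.0009,0,0,0,-1],[0,0,0.0009,0,0,0,-1]]'
```

```text
clock: 6.38
tool_pos: [0.5383, 0.3187, 0.0431]
orientation: [-180.0, 0.0, 174.1]
force: [0.1, -0.3, 0.9]
opening: 0.0004
clock: 6.88
tool_pos: [0.5383, 0.3187, 0.0424]
orientation: [180.0, 0.0, 174.2]
force: [-1.0, -0.2, 2.7]
opening: 0.0002
```

```bash
cat > f.py <<'E'
from h import *
o=ctrl.get_obs(); print(o["clock"],o["tool_pos"].round(4),o["force"].round(2),o["moment"].round(3))
E
python3 f.py; python3 -m pendant '[[0,0,0.0002,0,0,0,-1],[0,0,0.0003,0,0,0,-1]]'; python3 f.py;  python3 -m pendant '[[0,0,0.0,0,0,0,-1]]'
```

```text
6.875 [0.5383 0.3187 0.0424] [-0.95 -0.19  2.67] [-0.132  0.266 -0.003]
clock: 7.12
tool_pos: [0.5384, 0.3188, 0.0424]
orientation: [180.0, 0.0, 174.2]
force: [-1.7, -1.3, 7.4]
opening: 0.0004
7.125 [0.5384 0.3188 0.0424] [-1.69 -1.31  7.35] [-0.287  0.737  0.004]
clock: 7.25
tool_pos: [0.5384, 0.3188, 0.0424]
orientation: [180.0, 0.0, 174.2]
force: [-2.2, -0.7, 6.1]
opening: 0.0001
```

```bash
python3 -m pendant '[[0,0,-0.0001,0,0,0,-1],[0.0005,0,-0.0001,0,0,0,-1],[0.0015,0,-0.0001,0,0,0,-1],[0.0025,0,-0.0001,0,0,0,-1],[0.0035,0,-0.0001,0,0,0,-1]]'; python3 f.py
```

```text
clock: 7.88
tool_pos: [0.5353, 0.3196, 0.0423]
orientation: [179.9, 0.1, 174.2]
force: [2.4, -0.6, 5.3]
opening: 0.0004
7.875 [0.5353 0.3196 0.0423] [ 2.38 -0.63  5.3 ] [-0.108 -0.646  0.047]
```

```bash
python3 - <<'E'
from h import *
s=snapshot("wrist"); cv2.imwrite("pics/w4.png",s["image"][120:320,220:430])
E
```

```text
(no output)
```

View pics/w4.png

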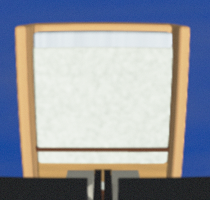

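```bash
python3 -m pendant '[[0.001,0,0,0,0,0,-1],[0.0025,0,0,0,0,0,-1],[0.004,0,0,0,0,0,-1],[0.0055,0,0,0,0,0,-1],[0.007,0,0,0,0,0,-1],[0.0085,0,0,0,0,0,-1]]'; python3 - <<'E'
from h import *
s=snapshot("wrist"); cv2.imwrite("pics/w5.png",cv2.resize(s["image"][120:320,220:430],None,fx=2.5,fy=2.5))
E
python3 f.py
```

```text
clock: 8.68
tool_pos: [0.5268, 0.3204, 0.0423]
orientation: [179.9, 0.1, 174.2]
force: [1.5, 0.4, 5.4]
opening: 0.0
8.725 [0.5267 0.3205 0.0424] [ 0.54 -0.01  5.29] [-0.052 -0.493  0.03 ]
```

View pics/w5.png

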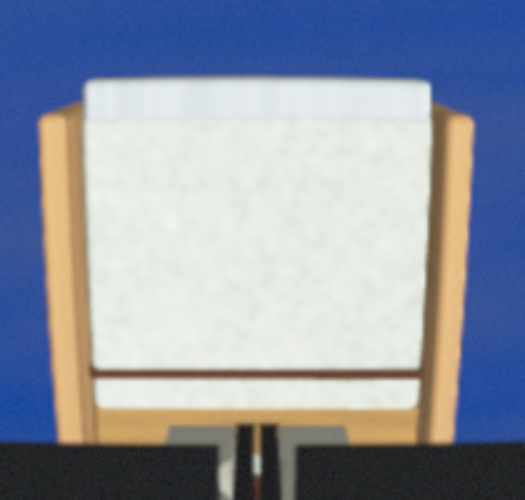

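The bar is moving with the finger: its front foil now juts past the lip in the crop. I'll continue with force checks.

```bash
python3 -m pendant '[[0.001,0,0,0,0,0,-1],[0.003,0,0,0,0,0,-1],[0.005,0,0,0,0,0,-1],[0.007,0,0,0,0,0,-1],[0.009,0,0,0,0,0,-1],[0.011,0,0,0,0,0,-1],[0.013,0,0,0,0,0,-1]]'; python3 f.py
```

```text
clock: 9.6
tool_pos: [0.5139, 0.3218, 0.0423]
orientation: [179.9, 0.1, 174.2]
force: [1.6, -0.2, 5.2]
opening: 0.0006
9.6 [0.5139 0.3218 0.0423] [ 1.63 -0.18  5.18] [-0.102 -0.629  0.001]
```

```bash
python3 -m pendant '[[0.001,0,0,0,0,0,-1],[0.003,0,0,0,0,0,-1],[0.005,0,0,0,0,0,-1],[0.007,0,0,0,0,0,-1],[0.009,0,0,0,0,0,-1],[0.011,0,0,0,0,0,-1],[0.013,0,0,0,0,0,-1],[0.015,0,0,0,0,0,-1]]'; python3 f.py;python3 -m pendant '[[0.001,0,0,0,0,0,-1],[0.003,0,0,0,0,0,-1],[0.005,0,0,0,0,0,-1],[0.007,0,0,0,0,0,-1],[0.009,0,0,0,0,0,-1]]'; python3 - <<'E'
from h import *
s=snapshot("wrist"); cv2.imwrite("pics/w6.png",cv2.resize(s["image"][100:320,220:430],None,fx=2.5,fy=2.5))
E
python3 f.py
```

```text
clock: 10.6
tool_pos: [0.499, 0.3233, 0.0423]
orientation: [179.9, 0.1, 174.2]
force: [2.1, 0.3, 5.2]
opening: 0.0002
10.6 [0.499  0.3233 0.0423] [2.11 0.27 5.25] [-0.11  -0.715  0.043]
clock: 11.22
tool_pos: [0.49, 0.3242, 0.0423]
orientation: [179.9, 0.1, 174.2]
force: [1.6, -0.4, 5.6]
opening: 0.0002
11.275 [0.4897 0.3242 0.0423] [2.1 0.2 5.1] [-0.138 -0.429  0.017]
```

View pics/w6.png

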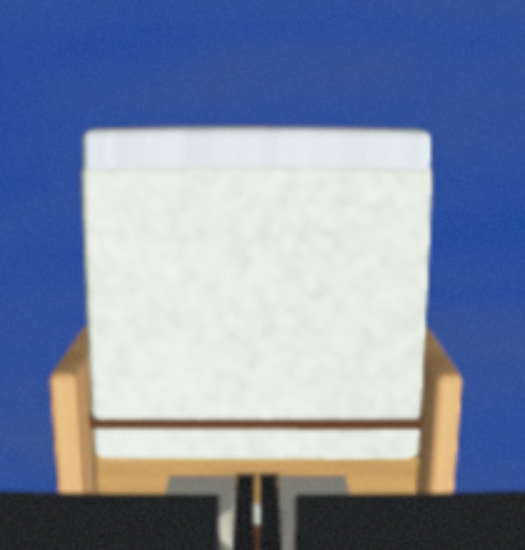

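```bash
python3 -m pendant '[[0.001,0,0,0,0,0,-1],[0.003,0,0,0,0,0,-1],[0.005,0,0,0,0,0,-1],[0.007,0,0,0,0,0,-1],[0.009,0,0,0,0,0,-1],[0.009,0,0,0,0,0,-1]]'; python3 f.py; python3 -m pendant '[[0,0,-0.0005,0,0,0,-1],[0,0,-0.002,0,0,0,-1],[0,0,-0.01,0,0,0,-1],[0,0,-0.03,0,0,0,-1],[0,0,-0.05,0,0,0,-1],[0,0,-0.06,0,0,0,0.5],[0,0,-0.06,0,0,0,0.5],[0,0,-0.06,0,0,0,0.5]]'; python3 - <<'E'
from h import *
o=ctrl.get_obs();s=snapshot("wrist"); cv2.imwrite("pics/w7.png",s["image"]); np.save("w7.npy",{**s,"obs":o},allow_pickle=True)
t=snapshot("top"); cv2.imwrite("pics/top7.png",t["image"])
E
python3 f.py
```

```text
clock: 12.02
tool_pos: [0.4808, 0.3252, 0.0423]
orientation: [179.9, 0.0, 174.2]
force: [0.8, -1.1, 5.2]
opening: 0.0007
12.025 [0.4808 0.3252 0.0423] [ 0.79 -1.07  5.24] [ 0.08  -0.236 -0.014]
clock: 13.02
tool_pos: [0.4802, 0.3243, 0.1013]
orientation: [-180.0, -0.0, 174.1]
force: [0.0, -0.3, 0.9]
opening: 0.0252
13.125 [0.4802 0.3242 0.1011] [ 0.09 -0.36  0.02] [-0.029 -0.003  0.037]
```

View pics/w7.png

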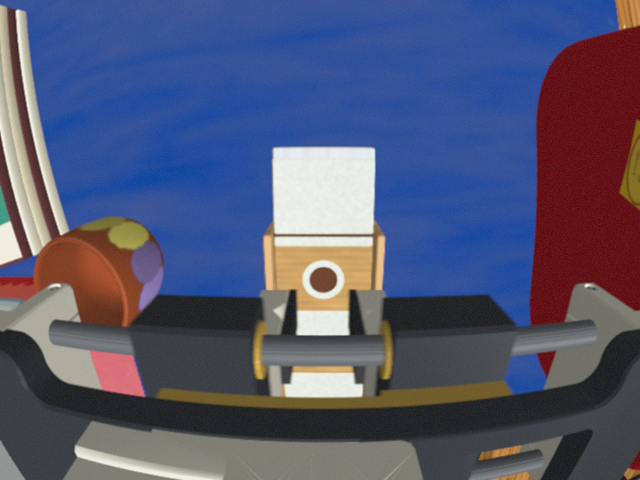

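```bash
python3 - <<'E'
from h import *
s=np.load("w7.npy",allow_pickle=True).item(); o=s["obs"]; im=s["image"]
hsv=cv2.cvtColor(im,cv2.COLOR_BGR2HSV); w=((hsv[...,1]<50)&(hsv[...,2]>170)); w[:130]=0;w[215:]=0;w[:,:250]=0;w[:,400:]=0
c=max(cv2.findContours(w.astype(np.uint8),0,2)[0],key=cv2.contourArea)[:,0].astype(float)
v,u=np.nonzero(w)
rows=range(158,212,6); L=np.array([[u[v==r].min()-.5,r] for r in rows]);R=np.array([[u[v==r].max()+.5,r] for r in rows])
l=onz(s,L,.042,o)[:,:2]; r=onz(s,R,.042,o)[:,:2]; mid=(l+r)/2
print("width",np.linalg.norm(l-r,axis=1).round(4)); p=np.polyfit(mid[:,0],mid[:,1],1); print("yaw",np.degrees(np.arctan(p[0])),"mid",mid[0],mid[-1])
cols=range(285,366,10); F=np.array([[k,v[u==k].min()-.5] for k in cols]); fr=onz(s,F,.042,o)[:,:2]; print("front",fr.mean(0),"edge yaw",np.degrees(np.arctan2(*(fr[-1]-fr[0])))) 
f=fr.mean(0); e=np.array([np.cos(np.radians(5.9)),-np.sin(np.radians(5.9))]); d=np.array([.5362,.3186]); n=np.array([-e[1],e[0]])
print("front in disp x,y",(f-d)@e,(f-d)@n, "centre est",f+.07*e)
a=onz(s,[(269,226),(380,226)],.046,o);print("wall fronts",a[:,:2],((a[:,:2]-d)@e))
E
```

```text
width [0.0595 0.0597 0.0598 0.06   0.0602 0.0604 0.0606 0.0602 0.0598]
yaw -6.086040156698031 mid [0.41497633 0.33128537] [0.44356039 0.3283588 ]
front [0.40858824 0.33280895] edge yaw 5.804552176360679
front in disp x,y -0.1283963502529602 0.0010161445295650776 centre est [0.47821744 0.32561347]
wall fronts [[0.45151387 0.29491658]
 [0.45825995 0.36068726]] [-0.08180305 -0.08185344]
```

Jut is about 52 mm at yaw −6°, and the width reads 60 mm as it should. I'll pinch at (0.4387, 0.3288), clear of the dispenser front.

```bash
python3 go.py .4387 .3288 .018 174
```

```text
now 13.125 [0.4802 0.3242 0.1011] [-1.7993e+02 -5.0000e-02  1.7414e+02] F [ 0.09 -0.36  0.02] open 0.0328
shift [0.0417 0.0004 0.0832] turn [-0.0012 -0.0009  0.0024]
```

```bash
python3 -m pendant '[[0.015,0,0,0,0,0.002,1],[0.035,0,0,0,0,0.002,1],[0.0417,0.0003,0,0,0,0.002,1],[0.0417,0.0003,0,0,0,0.002,1],[0.0417,0.0003,0.01,0,0,0.002,1],[0.0417,0.0003,0.03,0,0,0.002,1],[0.0417,0.0003,0.048,0,0,0.002,1],[0.0417,0.0003,0.062,0,0,0.002,1],[0.0417,0.0003,0.074,0,0,0.002,1],[0.0417,0.0003,0.081,0,0,0.002,1],[0.0417,0.0003,0.083,0,0,0.002,1],[0.0417,0.0003,0.083,0,0,0.002,1]]'; python3 - <<'E'
from h import *
o=ctrl.get_obs();s=snapshot("wrist"); cv2.imwrite("pics/w8.png",s["image"])
E
python3 f.py
```

```text
clock: 14.62
tool_pos: [0.4393, 0.3293, 0.0192]
orientation: [180.0, 0.0, 174.0]
force: [0.6, 0.1, 0.1]
opening: 0.0873
14.675 [0.4393 0.3294 0.0193] [-0.73 -0.91 -0.05] [ 0.011 -0.017 -0.008]
```

View pics/w8.png

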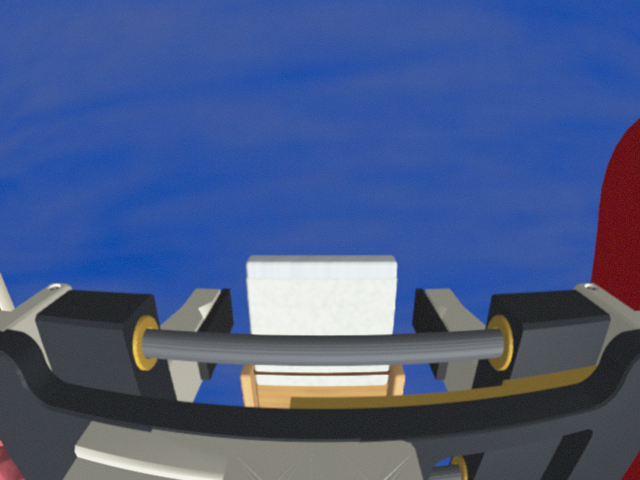

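The bar (cols 247–397, centre 322) is centred between the pads. Closing gradually.

```bash
python3 -m pendant '[[0,0,0,0,0,0,0.75],[0,0,0,0,0,0,0.6],[0,0,0,0,0,0,0.48],[0,0,0,0,0,0,0.42],[0,0,0,0,0,0,0.40],[0,0,0,0,0,0,0.38],[0,0,0,0,0,0,0.36],[0,0,0,0,0,0,0.34],[0,0,0,0,0,0,0.32],[0,0,0,0,0,0,0.3]]'; python3 f.py; python3 -m pendant '[[0,0,0,0,0,0,0.2],[0,0,0,0,0,0,0],[0,0,0,0,0,0,-0.5],[0,0,0,0,0,0,-1]]'; python3 f.py
```

```text
clock: 15.92
tool_pos: [0.4391, 0.3291, 0.0189]
orientation: [-180.0, -0.0, 174.0]
force: [0.5, -0.2, -0.7]
opening: 0.0598
15.925 [0.4391 0.3291 0.0189] [ 0.49 -0.19 -0.65] [-0.115  0.015 -0.045]
clock: 16.42
tool_pos: [0.4391, 0.3292, 0.0189]
orientation: [-180.0, -0.0, 174.0]
force: [-0.7, 0.4, 0.0]
opening: 0.0597
16.425 [0.4391 0.3292 0.0189] [-0.74  0.4   0.01] [-0.09   0.017 -0.05 ]
```

```bash
python3 -m pendant '[[0,0,-0.001,0,0,0,-1],[0,0,-0.004,0,0,0,-1],[0,0,-0.009,0,0,0,-1],[0,0,-0.016,0,0,0,-1],[0,0,-0.026,0,0,0,-1],[0,0,-0.04,0,0,0,-1],[0,0,-0.06,0,0,0,-1],[0,0,-0.085,0,0,0,-1],[0,0,-0.11,0,0,0,-1],[0,0,-0.13,0,0,0,-1],[0,0,-0.14,0,0,0,-1],[0,0,-0.14,0,0,0,-1]]'; python3 - <<'E'
from h import *
s=snapshot("side"); cv2.imwrite("pics/s9.png",cv2.resize(s["image"][150:330,60:330],None,fx=2.9,fy=2.9))
s=snapshot("wrist"); cv2.imwrite("pics/w9.png",s["image"])
s=snapshot("top"); cv2.imwrite("pics/t9.png",s["image"][150:350,100:350])
E
python3 f.py
```

```text
clock: 17.92
tool_pos: [0.4393, 0.3294, 0.1598]
orientation: [179.9, 0.0, 174.0]
force: [-0.3, 0.2, -0.8]
opening: 0.0595
18.075 [0.4387 0.3287 0.1581] [-0.04 -0.71 -0.13] [-0.03   0.054  0.024]
```

View pics/s9.png

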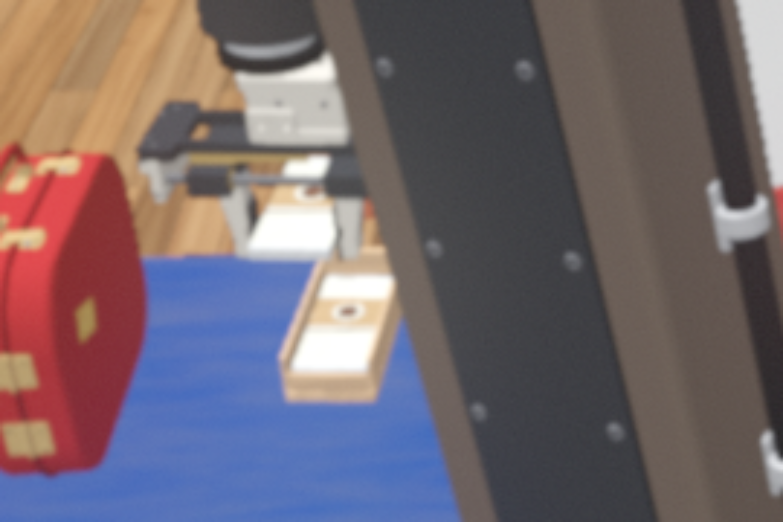

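View pics/w9.png

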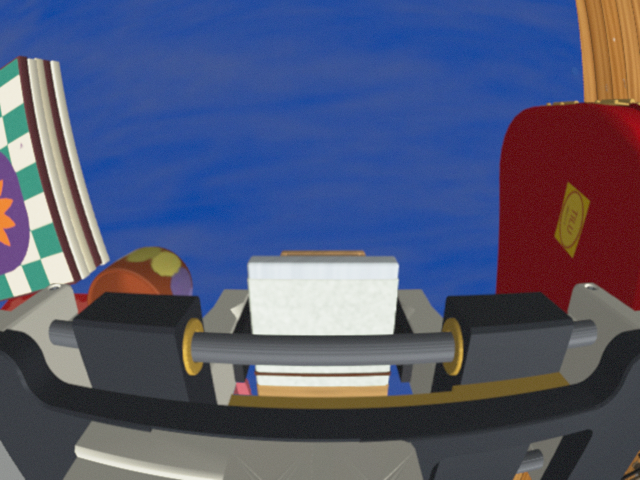

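View pics/t9.png

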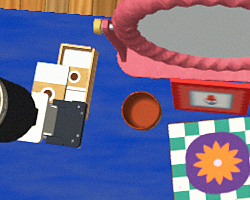

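The bar is held level and the middle bar is still in the dispenser. I'll carry it across, raised above the tumbler's height.

```bash
python3 -m pendant '[[0,-0.006,-0.015,0,0,0,-1],[0,-0.018,-0.04,0,0,0,-1],[0,-0.036,-0.066,0,0,-0.005,-1],[-0.001,-0.06,-0.085,0,0,-0.015,-1],[-0.002,-0.09,-0.098,0,0,-0.03,-1],[-0.002,-0.125,-0.1,0,0,-0.05,-1],[-0.001,-0.165,-0.1,0,0,-0.07,-1],[0.001,-0.205,-0.1,0,0,-0.095,-1],[-0.002,-0.245,-0.1,0,0,-0.12,-1],[-0.006,-0.285,-0.1,0,0,-0.15,-1],[-0.01,-0.32,-0.1,0,0,-0.17,-1],[-0.013,-0.345,-0.1,0,0,-0.18,-1]]'; python3 go.py .41 -.333 .26 -169.5
```

```text
clock: 19.58
tool_pos: [0.4157, -0.017, 0.2597]
orientation: [180.0, 0.0, -175.7]
force: [0.8, -0.5, -1.0]
opening: 0.0597
now 19.575 [ 0.4157 -0.017   0.2597] [ 1.8000e+02  3.0000e-02 -1.7567e+02] F [ 0.84 -0.51 -1.02] open 0.0597
shift [ 2.960e-02 -3.147e-01 -3.000e-04] turn [-0.      0.0006 -0.1077]
```

```bash
python3 -m pendant '[[0.002,-0.015,0,0,0,-0.01,-1],[0.005,-0.045,0,0,0,-0.02,-1],[0.008,-0.08,0,0,0,-0.03,-1],[0.011,-0.115,0,0,0,-0.04,-1],[0.015,-0.155,0,0,0,-0.055,-1],[0.018,-0.195,0,0,0,-0.07,-1],[0.022,-0.23,0,0,0,-0.085,-1],[0.025,-0.262,0,0,0,-0.1,-1],[0.027,-0.288,0,0,0,-0.108,-1],[0.0295,-0.305,0,0,0,-0.108,-1],[0.0296,-0.3147,0,0,0,-0.108,-1],[0.0296,-0.3147,0,0,0,-0.108,-1]]'; python3 go.py .4098 -.3331 .10 -169.5; python3 - <<'E'
from h import *
o=ctrl.get_obs();s=snapshot("wrist"); cv2.imwrite("pics/w10.png",s["image"])
s=snapshot("top"); cv2.imwrite("pics/t10.png",s["image"])
E
```

```text
clock: 21.08
tool_pos: [0.4104, -0.3314, 0.259]
orientation: [180.0, -0.0, -169.5]
force: [0.4, 0.5, -0.5]
opening: 0.0594
now 21.075 [ 0.4104 -0.3314  0.259 ] [ 1.7999e+02 -1.0000e-02 -1.6951e+02] F [ 0.37  0.48 -0.52] open 0.0594
shift [ 0.0009 -0.0015  0.159 ] turn [ 0.0001 -0.0001 -0.0001]
```

View pics/w10.png

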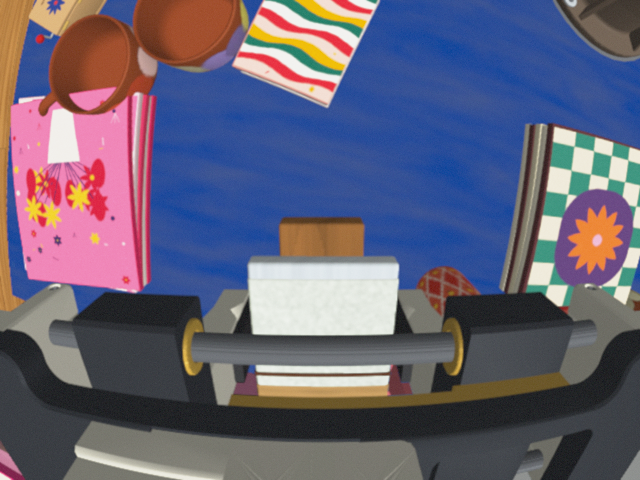

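View pics/t10.png

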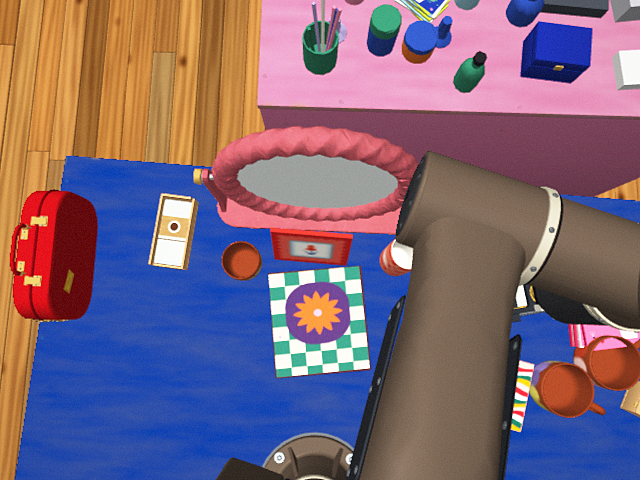

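```bash
python3 -m pendant '[[0.001,-0.0015,0.015,0,0,0,-1],[0.001,-0.0015,0.04,0,0,0,-1],[0.001,-0.0015,0.07,0,0,0,-1],[0.001,-0.0015,0.1,0,0,0,-1],[0.001,-0.0015,0.13,0,0,0,-1],[0.001,-0.0015,0.155,0,0,0,-1],[0.001,-0.0015,0.175,0,0,0,-1],[0.001,-0.0015,0.19,0,0,0,-1],[0.001,-0.0015,0.2,0,0,0,-1],[0.001,-0.0015,0.205,0,0,0,-1],[0.001,-0.0015,0.207,0,0,0,-1],[0.001,-0.0015,0.207,0,0,0,-1]]'; python3 go.py .4098 -.3331 .035 -169.5; python3 - <<'E'
from h import *
o=ctrl.get_obs();s=snapshot("wrist"); cv2.imwrite("pics/w11.png",s["image"])
s=snapshot("side"); cv2.imwrite("pics/s11.png",cv2.resize(s["image"][200:300,360:500],None,fx=5,fy=5,interpolation=2))
E
```

```text
clock: 22.68
tool_pos: [0.41, -0.3331, 0.0523]
orientation: [-180.0, 0.0, -169.5]
force: [0.9, -0.1, -1.1]
opening: 0.0598
now 22.675 [ 0.41   -0.3331  0.0523] [-1.7998e+02  3.0000e-02 -1.6947e+02] F [ 0.86 -0.07 -1.09] open 0.0598
shift [0.0003 0.0001 0.0173] turn [-0.0004  0.0006  0.0005]
```

View pics/w11.png

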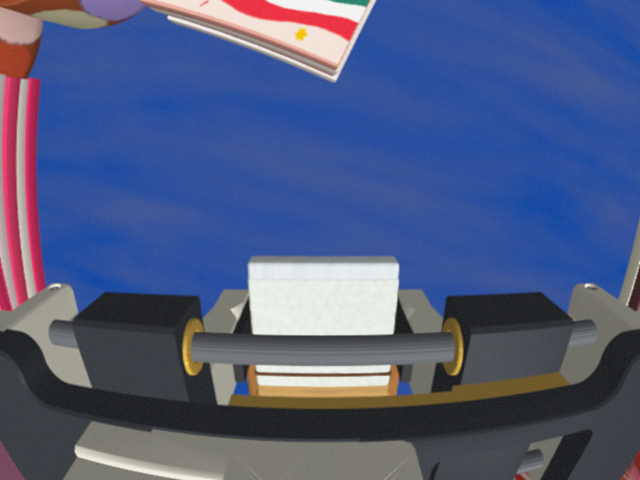

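View pics/s11.png

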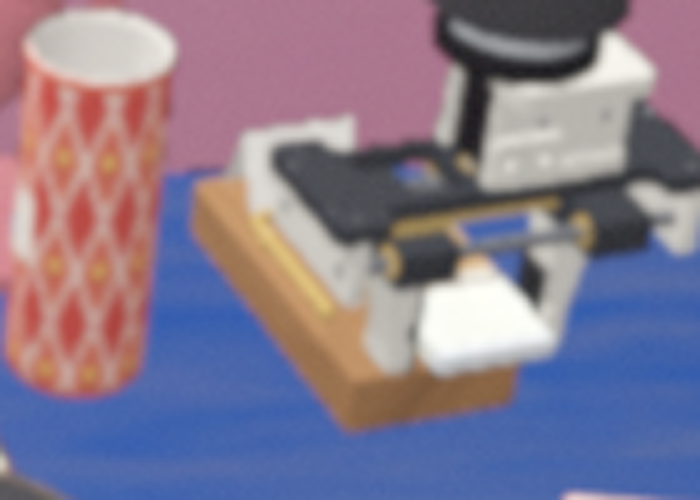

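The wrist view shows block strips of equal width on either side of the bar's tail (248–257 and 390–399), so it's laterally centred. I'll back off 3 mm more for the fingers and lower slowly.

```bash
python3 -m pendant '[[0.003,0,0.002,0,0,0,-1],[0.003,0,0.006,0,0,0,-1],[0.003,0,0.01,0,0,0,-1],[0.003,0,0.014,0,0,0,-1],[0.003,0,0.016,0,0,0,-1],[0.003,0,0.018,0,0,0,-1],[0.003,0,0.0185,0,0,0,-1]]'; python3 f.py; python3 - <<'E'
from h import *
o=ctrl.get_obs();s=snapshot("wrist"); cv2.imwrite("pics/w12.png",cv2.resize(s["image"][220:420,210:440],None,fx=3,fy=3,interpolation=2))
s=snapshot("side"); cv2.imwrite("pics/s12.png",cv2.resize(s["image"][200:300,360:500],None,fx=5,fy=5,interpolation=2))
E
```

```text
clock: 23.65
tool_pos: [0.4068, -0.3335, 0.0333]
orientation: [180.0, -0.0, -169.5]
force: [0.1, -0.0, -1.1]
opening: 0.0597
23.65 [ 0.4068 -0.3335  0.0333] [ 0.12 -0.02 -1.09] [-0.025  0.034 -0.007]
```

View pics/w12.png

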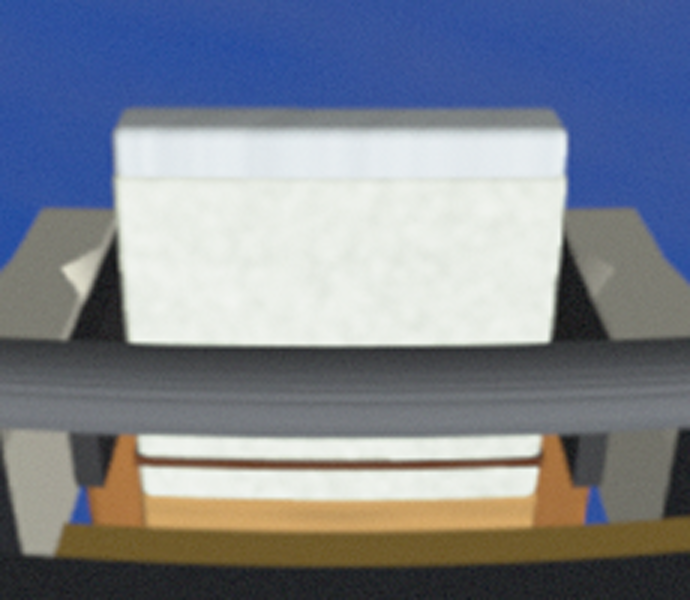

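View pics/s12.png

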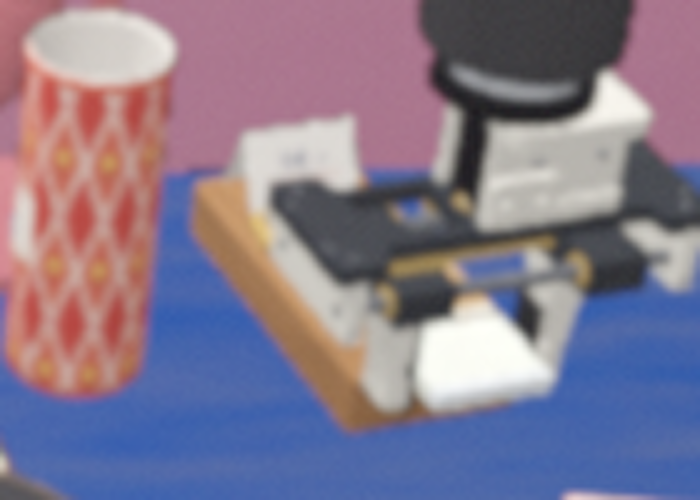

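```bash
python3 -m pendant '[[0,0,0.001,0,0,0,-1],[0,0,0.002,0,0,0,-1],[0,0,0.003,0,0,0,-1],[0,0,0.004,0,0,0,-1],[0,0,0.005,0,0,0,-1],[0,0,0.006,0,0,0,-1]]'; python3 f.py;  python3 -m pendant '[[0,0,0.001,0,0,0,-1],[0,0,0.002,0,0,0,-1],[0,0,0.003,0,0,0,-1],[0,0,0.0035,0,0,0,-1]]'; python3 f.py
```

```text
clock: 24.5
tool_pos: [0.4068, -0.3335, 0.0274]
orientation: [180.0, -0.0, -169.5]
force: [0.5, -0.8, -0.8]
opening: 0.0599
24.5 [ 0.4068 -0.3335  0.0274] [ 0.49 -0.76 -0.79] [-0.033  0.037 -0.024]
clock: 25.0
tool_pos: [0.4068, -0.3335, 0.0239]
orientation: [180.0, -0.0, -169.5]
force: [-0.1, -0.5, -1.2]
opening: 0.0597
25.0 [ 0.4068 -0.3335  0.0239] [-0.11 -0.5  -1.18] [0.    0.054 0.009]
```

```bash
python3 -m pendant '[[0,0,0.0005,0,0,0,-1],[0,0,0.001,0,0,0,-1],[0,0,0.0015,0,0,0,-1],[0,0,0.002,0,0,0,-1]]'; python3 f.py;  python3 -m pendant '[[0,0,0.0003,0,0,0,-1],[0,0,0.0006,0,0,0,-1]]'; python3 f.py
```

```text
clock: 25.5
tool_pos: [0.4068, -0.3335, 0.0219]
orientation: [-180.0, 0.0, -169.5]
force: [0.3, 0.2, -0.5]
opening: 0.0599
25.5 [ 0.4068 -0.3335  0.0219] [ 0.32  0.19 -0.49] [-0.007  0.042  0.038]
clock: 25.75
tool_pos: [0.4069, -0.3335, 0.0214]
orientation: [-180.0, 0.0, -169.5]
force: [0.3, 0.1, -0.8]
opening: 0.0597
25.75 [ 0.4069 -0.3335  0.0214] [ 0.26  0.13 -0.78] [-0.013 -0.011 -0.014]
```

```bash
python3 -m pendant '[[0,0,0.0003,0,0,0,-1],[0,0,0.0005,0,0,0,-1]]'; python3 f.py;  python3 -m pendant '[[0,0,0.0003,0,0,0,-1],[0,0,0.0003,0,0,0,-1]]'; python3 f.py
```

```text
clock: 26.0
tool_pos: [0.4069, -0.3336, 0.0209]
orientation: [-180.0, 0.0, -169.5]
force: [0.1, 0.0, 0.7]
opening: 0.0595
26.0 [ 0.4069 -0.3336  0.0209] [0.06 0.   0.73] [ 0.224  0.175 -0.011]
clock: 26.25
tool_pos: [0.4068, -0.3336, 0.0208]
orientation: [-180.0, 0.0, -169.5]
force: [-1.2, 1.1, 3.4]
opening: 0.0595
26.25 [ 0.4068 -0.3336  0.0208] [-1.21  1.12  3.38] [ 0.458  0.453 -0.028]
```

Touchdown came at TCP z = 0.0209, as predicted. Releasing gradually.

```bash
python3 -m pendant '[[0,0,-0.0002,0,0,0,0.34],[0,0,-0.0002,0,0,0,0.37],[0,0,-0.0002,0,0,0,0.39],[0,0,-0.0002,0,0,0,0.43],[0,0,-0.0002,0,0,0,0.5],[0,0,-0.0002,0,0,0,0.65],[0,0,-0.0002,0,0,0,0.8],[0,0,-0.0002,0,0,0,0.8]]'; python3 f.py; python3 - <<'E'
from h import *
o=ctrl.get_obs();s=snapshot("wrist"); cv2.imwrite("pics/w13.png",cv2.resize(s["image"][220:420,210:440],None,fx=3,fy=3,interpolation=2))
E
```

```text
clock: 27.25
tool_pos: [0.4068, -0.3335, 0.0208]
orientation: [180.0, 0.0, -169.5]
force: [0.5, 0.4, -0.1]
opening: 0.0785
27.25 [ 0.4068 -0.3335  0.0208] [ 0.54  0.37 -0.14] [-0.055 -0.041  0.049]
```

View pics/w13.png

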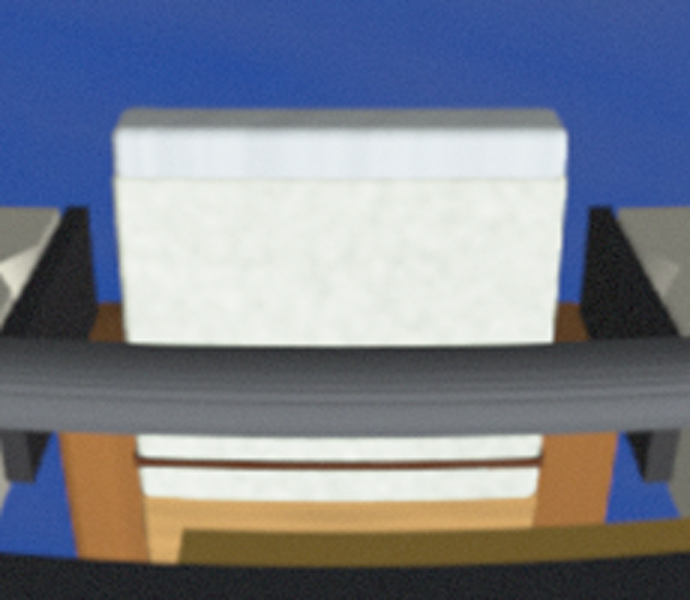

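```bash
python3 - <<'E'
from h import *
s=np.load("w1.npy",allow_pickle=True).item()
o=dict(tool_pos=np.array([.41,-.3331,.0523]),orientation=np.array([180,0,-169.5]))
print(onz(s,[(335,80)],.0,o),onz(s,[(338,68)],.03,o))
o=dict(tool_pos=np.array([.4104,-.3314,.259]),orientation=np.array([180,0,-169.5]))
print(onz(s,[(328,107)],.0,o),onz(s,[(330,97)],.03,o))
E
```

```text
[[ 0.30046398 -0.34671989  0.        ]] [[ 0.29883318 -0.34658762  0.03      ]]
[[ 0.30131563 -0.34573577  0.        ]] [[ 0.29286913 -0.34568817  0.03      ]]
```

```bash
python3 -m pendant '[[0.003,0,0,0,0,0,0.85],[0.01,0,0,0,0,0,0.85],[0.02,0,0,0,0,0,0.85],[0.032,0,-0.003,0,0,0,0.85],[0.043,0,-0.005,0,0,0,0.85],[0.05,0,-0.008,0,0,0,0.6],[0.052,0,-0.008,0,0,0,-1],[0.052,0,-0.008,0,0,0,-1],[0.052,0,-0.008,0,0,0,-1],[0.052,0,-0.008,0,0,0,-1],[0.052,0,-0.008,0,0,0,-1],[0.052,0,-0.008,0,0,0,-1]]'; python3 f.py; python3 -m pendant '[[0,0,0,0,0,0,-1],[0,0,0,0,0,0,-1],[0,0,0,0,0,0,-1],[0,0,0,0,0,0,-1],[0,0,0,0,0,0,-1]]'; python3 - <<'E'
from h import *
o=ctrl.get_obs();s=snapshot("wrist"); cv2.imwrite("pics/w14.png",cv2.resize(s["image"][220:420,210:440],None,fx=3,fy=3,interpolation=2))
s=snapshot("side"); cv2.imwrite("pics/s14.png",cv2.resize(s["image"][200:300,360:500],None,fx=5,fy=5,interpolation=2))
E
```

```text
clock: 28.8
tool_pos: [0.3558, -0.343, 0.0287]
orientation: [180.0, -0.0, -169.5]
force: [-0.3, -0.5, -0.4]
opening: 0.0165
28.8 [ 0.3558 -0.343   0.0287] [-0.34 -0.5  -0.42] [-0.043 -0.025  0.009]
clock: 29.42
tool_pos: [0.3557, -0.343, 0.0288]
orientation: [-180.0, 0.0, -169.5]
force: [-0.3, 0.2, 0.8]
opening: 0.0004
```

View pics/w14.png

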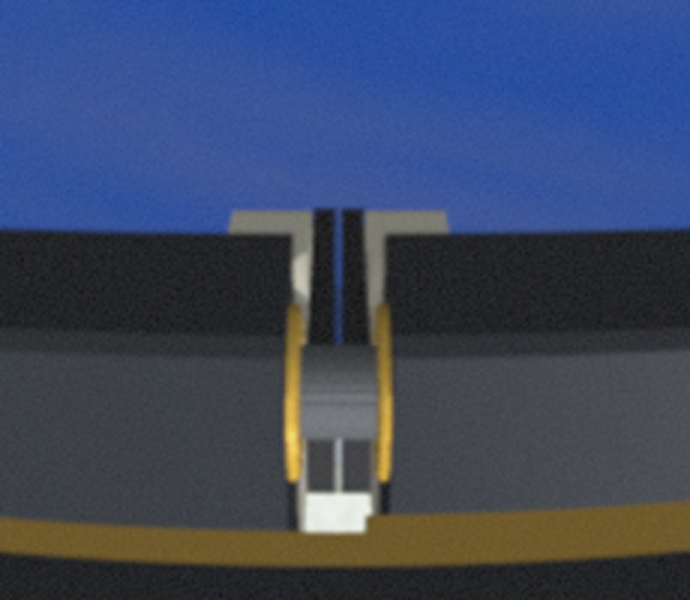

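View pics/s14.png

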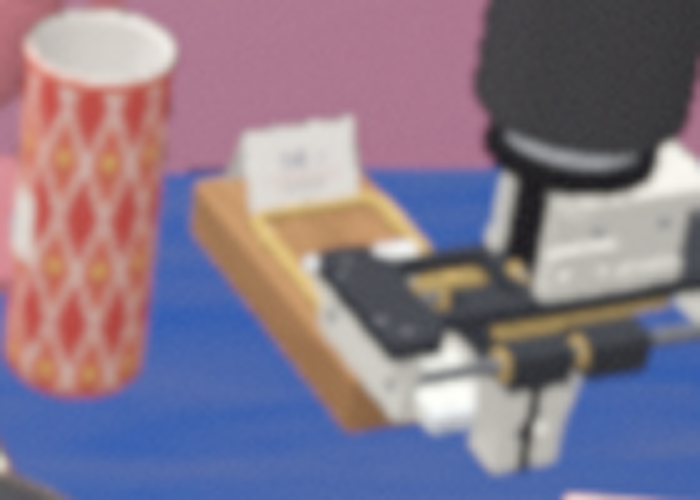

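The bar's tail lies between the rails. Pushing its front end now, slowly at contact.

```bash
python3 -m pendant '[[-0.003,0,0,0,0,0,-1],[-0.006,0,0,0,0,0,-1],[-0.008,0,0,0,0,0,-1],[-0.009,0,0,0,0,0,-1],[-0.01,0,0,0,0,0,-1],[-0.011,0,0,0,0,0,-1],[-0.012,0,0,0,0,0,-1],[-0.013,0,0,0,0,0,-1],[-0.014,0,0,0,0,0,-1],[-0.0155,0,0,0,0,0,-1],[-0.017,0,0,0,0,0,-1],[-0.0185,0,0,0,0,0,-1]]'; python3 f.py;  python3 - <<'E'
from h import *
o=ctrl.get_obs();s=snapshot("wrist"); cv2.imwrite("pics/w15.png",cv2.resize(s["image"][220:420,210:440],None,fx=3,fy=3,interpolation=2))
E
```

```text
clock: 31.02
tool_pos: [0.374, -0.3396, 0.0288]
orientation: [180.0, -0.0, -169.5]
force: [-0.8, 0.6, -1.1]
opening: 0.0002
31.025 [ 0.374  -0.3396  0.0288] [-0.77  0.57 -1.11] [-0.004  0.127  0.03 ]
```

```bash
python3 -m pendant '[[-0.0015,0,0,0,0,0,-1],[-0.003,0,0,0,0,0,-1],[-0.0045,0,0,0,0,0,-1],[-0.006,0,0,0,0,0,-1],[-0.0075,0,0,0,0,0,-1],[-0.009,0,0,0,0,0,-1],[-0.0105,0,0,0,0,0,-1],[-0.012,0,0,0,0,0,-1]]'; python3 f.py;  python3 - <<'E'
from h import *
s=snapshot("side"); cv2.imwrite("pics/s15.png",cv2.resize(s["image"][200:300,360:500],None,fx=5,fy=5,interpolation=2))
E
```

```text
clock: 32.08
tool_pos: [0.3858, -0.3374, 0.0288]
orientation: [180.0, -0.0, -169.5]
force: [-0.6, -0.2, 0.8]
opening: 0.0005
32.075 [ 0.3858 -0.3374  0.0288] [-0.57 -0.19  0.77] [ 0.045  0.139 -0.032]
```

View pics/s15.png

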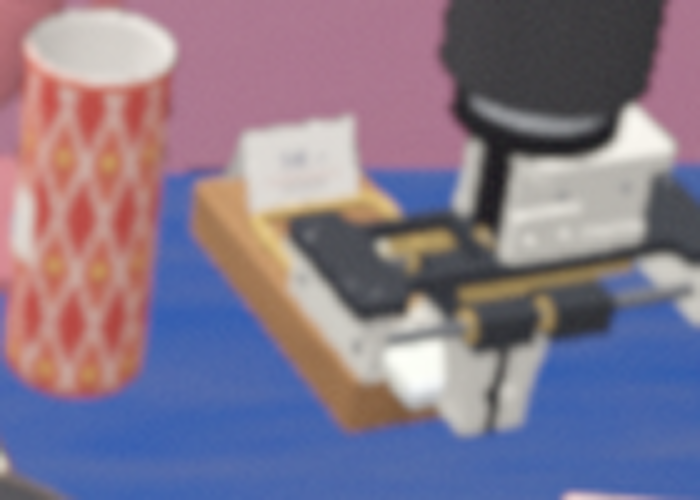

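The bar is sliding in with a push under 1 N. About 26 mm to go.

```bash
python3 -m pendant '[[-0.0015,0,0,0,0,0,-1],[-0.003,0,0,0,0,0,-1],[-0.0045,0,0,0,0,0,-1],[-0.006,0,0,0,0,0,-1],[-0.0075,0,0,0,0,0,-1],[-0.009,0,0,0,0,0,-1],[-0.0105,0,0,0,0,0,-1],[-0.012,0,0,0,0,0,-1],[-0.0135,0,0,0,0,0,-1],[-0.015,0,0,0,0,0,-1],[-0.0165,0,0,0,0,0,-1]]'; python3 f.py;  python3 -m pendant '[[-0.0008,0,0,0,0,0,-1],[-0.0016,0,0,0,0,0,-1],[-0.0024,0,0,0,0,0,-1],[-0.0032,0,0,0,0,0,-1]]'; python3 f.py
```

```text
clock: 33.5
tool_pos: [0.402, -0.3344, 0.0287]
orientation: [180.0, -0.0, -169.5]
force: [-1.3, -0.6, 0.2]
opening: 0.0007
33.5 [ 0.402  -0.3344  0.0287] [-1.32 -0.64  0.25] [-0.001  0.095 -0.073]
clock: 34.0
tool_pos: [0.4051, -0.3339, 0.0288]
orientation: [-180.0, -0.0, -169.5]
force: [-0.5, -0.5, -0.2]
opening: 0.0001
34.0 [ 0.4051 -0.3339  0.0288] [-0.49 -0.47 -0.23] [-0.023  0.081  0.027]
```

```bash
python3 -m pendant '[[-0.0005,0,0,0,0,0,-1],[-0.001,0,0,0,0,0,-1],[-0.0015,0,0,0,0,0,-1],[-0.002,0,0,0,0,0,-1],[-0.0025,0,0,0,0,0,-1],[-0.003,0,0,0,0,0,-1]]'; python3 f.py;  python3 -m pendant '[[-0.0004,0,0,0,0,0,-1],[-0.0008,0,0,0,0,0,-1],[-0.0012,0,0,0,0,0,-1]]'; python3 f.py
```

```text
clock: 34.75
tool_pos: [0.408, -0.3333, 0.0288]
orientation: [-180.0, -0.0, -169.5]
force: [-0.2, -0.8, 0.3]
opening: 0.0004
34.75 [ 0.408  -0.3333  0.0288] [-0.16 -0.78  0.28] [-0.069  0.265  0.004]
clock: 35.12
tool_pos: [0.4087, -0.333, 0.0287]
orientation: [180.0, -0.0, -169.5]
force: [-2.8, -0.1, 2.6]
opening: 0.0003
35.125 [ 0.4087 -0.333   0.0287] [-2.81 -0.1   2.57] [-0.385  1.115  0.012]
```

```bash
python3 -m pendant '[[-0.0002,0,0,0,0,0,-1],[-0.0002,0,0,0,0,0,-1]]'; python3 f.py;  python3 - <<'E'
from h import *
s=snapshot("side"); cv2.imwrite("pics/s16.png",cv2.resize(s["image"][200:300,360:500],None,fx=5,fy=5,interpolation=2))
o=ctrl.get_obs();s=snapshot("wrist"); cv2.imwrite("pics/w16.png",cv2.resize(s["image"][220:420,210:440],None,fx=3,fy=3,interpolation=2))
E
```

```text
clock: 35.38
tool_pos: [0.4088, -0.333, 0.0287]
orientation: [180.0, -0.0, -169.5]
force: [-3.7, -0.2, 2.8]
opening: 0.0005
35.375 [ 0.4088 -0.333   0.0287] [-3.65 -0.22  2.8 ] [-0.399  1.462 -0.012]
```

View pics/s16.png

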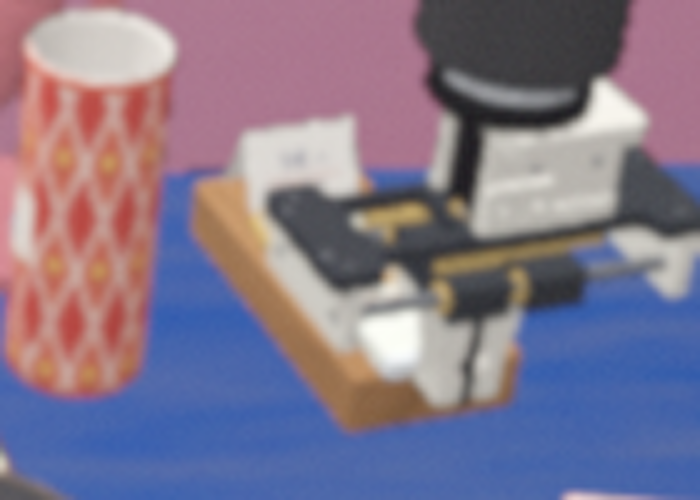

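View pics/w16.png

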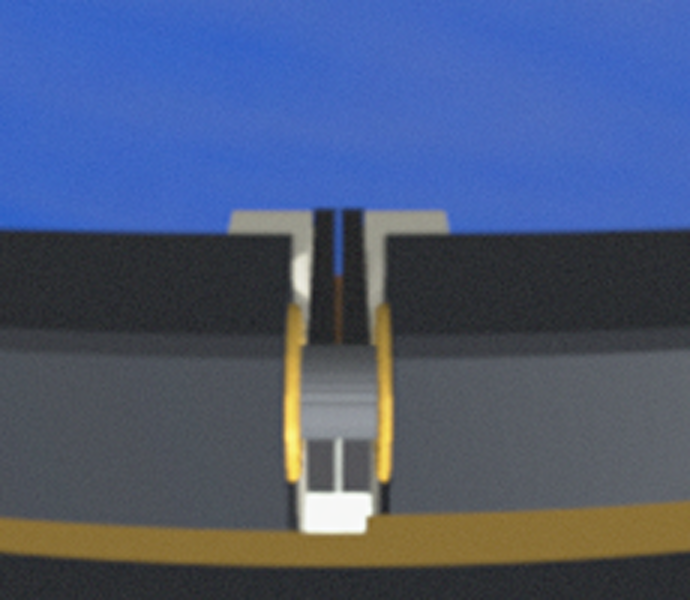

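```bash
python3 -m pendant '[[-0.0002,0,0,0,0,0,-1],[-0.0004,0,0,0,0,0,-1]]'; python3 f.py
```

```text
clock: 35.72
tool_pos: [0.409, -0.3329, 0.0287]
orientation: [180.0, -0.1, -169.5]
force: [-6.2, -1.2, 4.0]
opening: 0.0006
35.725 [ 0.409  -0.3329  0.0287] [-6.24 -1.21  3.97] [-0.688  2.085 -0.07 ]
```

A firm stop at about 6 N. I'll back straight off, rise and look from above.

```bash
python3 -m pendant '[[0.001,0,0,0,0,0,-1],[0.004,0,0,0,0,0,-1],[0.01,0,0,0,0,0,-1],[0.02,0,-0.003,0,0,0,-1],[0.025,0,-0.02,0,0,0,-1],[0.025,0,-0.05,0,0,0,-1],[0.025,0,-0.09,0,0,0,-1],[0.02,0,-0.135,0,0,0,-1],[0,0,-0.18,0,0,0,-1],[-0.03,0,-0.21,0,0,0,-1],[-0.06,0,-0.23,0,0,0,-1],[-0.085,0,-0.23,0,0,0,-1]]'; python3 -m pendant '[[-0.03,0,0,0,0,0,-1],[-0.05,0,0,0,0,0,-1],[-0.06,0,0,0,0,0,-1],[-0.06,0,0,0,0,0,-1]]'; python3 - <<'E'
from h import *
o=ctrl.get_obs(); print(o["clock"],o["tool_pos"],o["orientation"],o["qvel"].round(1))
s=snapshot("wrist"); cv2.imwrite("pics/w17.png",s["image"]); np.save("w17.npy",{**s,"obs":o},allow_pickle=True)
cv2.imwrite("pics/w17z.png",cv2.resize(s["image"][60:300,250:400],None,fx=2.5,fy=2.5,interpolation=2))
E
```

```text
clock: 37.22
tool_pos: [0.4947, -0.3177, 0.2612]
orientation: [-179.9, 0.2, -169.5]
force: [0.3, 0.1, -0.3]
opening: 0.0004
clock: 37.72
tool_pos: [0.5523, -0.3064, 0.2584]
orientation: [180.0, -0.0, -169.5]
force: [-0.6, -0.3, 0.8]
opening: 0.0006
37.725 [ 0.55225716 -0.30643779  0.25839089] [ 1.79980136e+02 -3.80665341e-02 -1.69458004e+02] [-0.5 -0.8 -0.9 -0.   0.   0.2]
```

View pics/w17z.png

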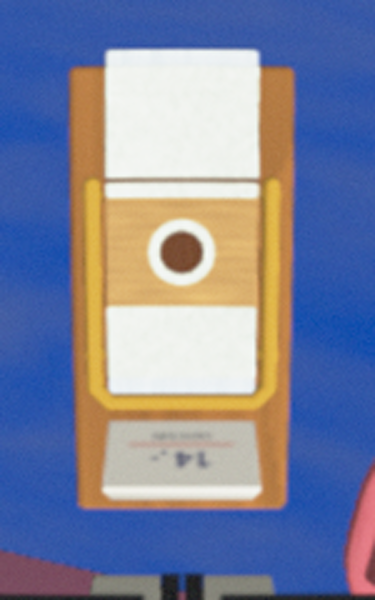

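```bash
python3 - <<'E'
from h import *
s=np.load("w17.npy",allow_pickle=True).item(); o=s["obs"]
Z=lambda p:np.array(p,float)/2.5+[249.7,59.7]
y=np.radians(10.5);e=np.array([np.cos(y),np.sin(y)]);n=np.array([-e[1],e[0]]);O=np.array([.513,-.314])
def b(p,z): q=onz(s,Z(p),z,o)[:,:2]-O; return np.c_[q@e,q@n].round(4)
print("bar front corners",b([(107,50),(260,50)],.044)); print("bar rear",b([(107,394),(257,393)],.044))
print("block front",b([(80,68),(285,68)],.034)); print("rear rail inner edge(z.0395)",b([(150,395),(220,394)],.0395)," rail outer",b([(150,410),(220,409)],.0395))
print("rails inner",b([(101,250),(263,250)],.0395),b([(104,350),(262,350)],.0395))
h=cv2.cvtColor(s["image"],cv2.COLOR_BGR2HSV); m=(h[...,1]<50)&(h[...,2]>170)
for c in range(298,350,10):
    r=np.nonzero(m[60:225,c])[0]+60; print(c,r.min(),r.max(), s["image"][212:226,c].sum(1).tolist())
E
```

```text
bar front corners [[-0.0948 -0.0295]
 [-0.0949  0.0306]]
bar rear [[ 0.0451 -0.0308]
 [ 0.0447  0.0309]]
block front [[-0.089  -0.0412]
 [-0.0891  0.0416]]
rear rail inner edge(z.0395) [[ 0.0466 -0.0132]
 [ 0.0462  0.0159]]  rail outer [[ 0.0531 -0.0133]
 [ 0.0526  0.0159]]
rails inner [[-0.0138 -0.0327]
 [-0.0138  0.0327]] [[ 0.0275 -0.0321]
 [ 0.0275  0.033 ]]
298 80 217 [722, 721, 721, 722, 705, 555, 424, 453, 474, 480, 483, 459, 387, 373]
308 80 217 [727, 726, 728, 730, 713, 569, 424, 449, 483, 488, 478, 446, 382, 345]
318 80 217 [720, 721, 721, 724, 705, 554, 425, 444, 477, 477, 469, 436, 373, 341]
328 80 217 [721, 722, 724, 723, 709, 553, 426, 447, 476, 479, 478, 446, 380, 369]
338 80 217 [716, 716, 718, 720, 702, 552, 420, 449, 479, 482, 480, 465, 408, 386]
348 80 217 [720, 720, 721, 722, 702, 554, 418, 443, 482, 482, 480, 455, 409, 389]
```

```bash
python3 - <<'E'
from h import *
a=np.load("w1.npy",allow_pickle=True).item(); s=np.load("w17.npy",allow_pickle=True).item()
for c in (305,318,330): print("before",a["image"][200:226,c].sum(1).tolist())
print("red-blue"); 
for im,r0 in((a["image"],202),(s["image"],208)): print((im[r0:r0+18,310:330].astype(int).mean(1)).round(0).tolist())
y=np.radians(10.5);e=np.array([np.cos(y),np.sin(y)]);n=np.array([-e[1],e[0]]);O=np.array([.513,-.314])
for x,z in((-.09,.034),(-.094,.044),(.046,.0395),(.046,.044),(.0495,.043),(.053,.0395)):
    P=np.r_[O+e*x,z]; print(x,z,"w1 row",pix(a,P,a["obs"])[0].round(1),"w17",pix(s,P,s["obs"])[0].round(1))
E
```

```text
before [363, 371, 370, 365, 364, 363, 370, 354, 338, 354, 412, 455, 479, 489, 475, 404, 369, 370, 372, 396, 472, 550, 556, 565, 556, 541]
before [359, 358, 368, 358, 353, 359, 356, 355, 337, 350, 418, 463, 484, 482, 466, 382, 355, 369, 364, 395, 475, 544, 560, 561, 530, 502]
before [375, 382, 383, 381, 377, 384, 383, 381, 343, 373, 430, 467, 488, 487, 472, 395, 385, 387, 385, 412, 500, 553, 569, 557, 559, 554]
red-blue
[[66.0, 120.0, 175.0], [66.0, 119.0, 174.0], [66.0, 120.0, 175.0], [68.0, 120.0, 176.0], [67.0, 120.0, 175.0], [65.0, 118.0, 172.0], [60.0, 116.0, 160.0], [57.0, 130.0, 169.0], [64.0, 156.0, 198.0], [70.0, 174.0, 218.0], [74.0, 182.0, 224.0], [75.0, 184.0, 225.0], [74.0, 174.0, 220.0], [67.0, 139.0, 188.0], [67.0, 123.0, 177.0], [67.0, 122.0, 178.0], [69.0, 122.0, 178.0], [92.0, 132.0, 177.0]]
[[239.0, 243.0, 240.0], [239.0, 243.0, 240.0], [240.0, 242.0, 240.0], [241.0, 241.0, 238.0], [243.0, 241.0, 237.0], [243.0, 241.0, 237.0], [243.0, 241.0, 237.0], [244.0, 242.0, 237.0], [239.0, 236.0, 230.0], [170.0, 185.0, 195.0], [85.0, 151.0, 187.0], [65.0, 166.0, 213.0], [73.0, 181.0, 223.0], [74.0, 183.0, 224.0], [74.0, 180.0, 223.0], [71.0, 164.0, 215.0], [68.0, 131.0, 186.0], [66.0, 120.0, 176.0]]
-0.09 0.034 w1 row [316.2  77.6] w17 [322.5  85.4]
-0.094 0.044 w1 row [316.   72.2] w17 [322.5  80.1]
0.046 0.0395 w1 row [317.4 208.7] w17 [322.4 217.1]
0.046 0.044 w1 row [317.4 209.6] w17 [322.4 218.1]
0.0495 0.043 w1 row [317.4 212.7] w17 [322.4 221.2]
0.053 0.0395 w1 row [317.5 215.3] w17 [322.4 223.6]
```

```bash
python3 - <<'E'
from h import *
s=np.load("w17.npy",allow_pickle=True).item(); a=np.load("w1.npy",allow_pickle=True).item()
def edge(im,cols,r0,r1,ch):
    p=im[r0:r1,cols].astype(float)[...,ch].mean(1); lo,hi=p[:3].mean(),p[-3:].mean(); t=(p-lo)/(hi-lo); k=np.argmax(t>.5); return r0+k-1+(.5-t[k-1])/(t[k]-t[k-1])
im=s["image"]
fb=edge(im,slice(305,340),72,88,2); print("bar front row",fb)
bl=[edge(im,slice(280,288),78,96,2),edge(im,slice(357,364),78,96,2)]; print("block front rows",bl)
bl1=edge(a["image"],slice(285,350),70,90,2); print("w1 block front",bl1)
y=np.radians(10.5);e=np.array([np.cos(y),np.sin(y)]);O=np.array([.513,-.314])
f=lambda s,u,v,z:((onz(s,[(u,v)],z,s["obs"])[0,:2]-O)@e).round(5)
print("bar front",f(s,322,fb,.044),"block front",f(s,284,bl[0],.034),f(s,360,bl[1],.034),"w1",f(a,316,bl1,.034))
print("rear bar",f(s,322,217.2,.044),"rail inner",f(s,322,217.5,.0395),"outer",f(s,322,224.1,.0395),"w1",f(a,316,208.5,.0395),f(a,316,215.1,.0395))
E
```

```text
bar front row 79.1773885029699
block front rows [np.float64(86.34757505773672), np.float64(86.3293885601578)]
w1 block front 77.9567612687813
bar front -0.09499 block front -0.08952 -0.08956 w1 -0.08958
rear bar 0.04509 rail inner 0.04642 outer 0.05349 w1 0.04579 0.05282
```

The sub-pixel check suggests the bar is about 1.3 mm short of home: the overhang reads 5.4 mm instead of 4, and the rear gap is ~1.2 mm. I'll go back and push a little further, still gently.

```bash
python3 go.py .3783 -.3390 .033 -169.5
```

```text
now 37.775 [ 0.5519 -0.3066  0.2586] [ 1.7999e+02 -3.0000e-02 -1.6947e+02] F [-0.34 -0.65  0.33] open 0.0005
shift [ 1.765e-01 -2.000e-04  2.257e-01] turn [ 0.0002 -0.0005  0.0005]
```

```bash
python3 -m pendant '[[0.02,0,0,0,0,0,-1],[0.06,0,0,0,0,0,-1],[0.105,0,0.01,0,0,0,-1],[0.145,0,0.035,0,0,0,-1],[0.17,0,0.07,0,0,0,-1],[0.1765,0,0.11,0,0,0,-1],[0.1765,0,0.15,0,0,0,-1],[0.1765,0,0.185,0,0,0,-1],[0.1765,0,0.21,0,0,0,-1],[0.1765,0,0.221,0,0,0,-1],[0.1765,0,0.2255,0,0,0,-1],[0.1765,0,0.2255,0,0,0,-1]]'; python3 go.py .4065 -.3337 .033 -169.5
```

```text
clock: 39.28
tool_pos: [0.379, -0.339, 0.0339]
orientation: [-180.0, 0.0, -169.5]
force: [-0.4, 0.3, 0.5]
opening: 0.0005
now 39.275 [ 0.379  -0.339   0.0339] [-1.7997e+02  5.0000e-02 -1.6947e+02] F [-0.35  0.35  0.54] open 0.0005
shift [-0.028   0.0002  0.001 ] turn [-0.0006  0.0008  0.0005]
```

```bash
python3 -m pendant '[[-0.004,0,0,0,0,0,-1],[-0.01,0,0,0,0,0,-1],[-0.016,0,0,0,0,0,-1],[-0.021,0,0,0,0,0,-1],[-0.025,0,0,0,0,0,-1],[-0.027,0,0,0,0,0,-1],[-0.028,0,0,0,0,0,-1],[-0.0285,0,0,0,0,0,-1],[-0.029,0,0,0,0,0,-1],[-0.0295,0,0,0,0,0,-1],[-0.03,0,0,0,0,0,-1]]'; python3 f.py; python3 -m pendant '[[-0.0003,0,0,0,0,0,-1],[-0.0006,0,0,0,0,0,-1]]'; python3 f.py;python3 -m pendant '[[-0.0003,0,0,0,0,0,-1],[-0.0005,0,0,0,0,0,-1]]'; python3 f.py
```

```text
clock: 40.65
tool_pos: [0.4083, -0.3333, 0.0333]
orientation: [-180.0, 0.0, -169.5]
force: [-0.5, -0.0, -0.2]
opening: 0.0001
40.65 [ 0.4083 -0.3333  0.0333] [-0.49 -0.01 -0.2 ] [ 0.028 -0.026  0.008]
clock: 40.9
tool_pos: [0.4086, -0.3331, 0.0332]
orientation: [180.0, -0.0, -169.5]
force: [-2.0, -0.7, 1.2]
opening: 0.0
40.9 [ 0.4086 -0.3331  0.0332] [-1.96 -0.69  1.23] [-0.192  0.641 -0.024]
clock: 41.15
tool_pos: [0.4088, -0.333, 0.0332]
orientation: [180.0, -0.1, -169.5]
force: [-3.8, -0.2, 1.2]
opening: 0.0004
41.15 [ 0.4088 -0.333   0.0332] [-3.75 -0.16  1.21] [-0.335  1.305 -0.004]
```

```bash
python3 -m pendant '[[0.002,0,0,0,0,0,-1],[0.002,0,-0.003,0,0,0,-1],[0.002,0,-0.0045,0,0,0,-1],[0.001,0,-0.0045,0,0,0,-1],[0.0005,0,-0.0045,0,0,0,-1],[0,0,-0.0045,0,0,0,-1]]'; python3 f.py; python3 -m pendant '[[-0.0003,0,0,0,0,0,-1],[-0.0006,0,0,0,0,0,-1]]'; python3 f.py
```

```text
clock: 41.9
tool_pos: [0.4088, -0.333, 0.0376]
orientation: [180.0, -0.1, -169.5]
force: [-3.1, -0.8, 1.8]
opening: 0.0004
41.9 [ 0.4088 -0.333   0.0376] [-3.14 -0.79  1.81] [-0.321  1.152 -0.04 ]
clock: 42.15
tool_pos: [0.4091, -0.3328, 0.0376]
orientation: [180.0, -0.1, -169.5]
force: [-5.2, -1.7, 2.5]
opening: 0.0005
42.15 [ 0.4091 -0.3328  0.0376] [-5.17 -1.69  2.46] [-0.498  1.934  0.019]
```

The stop is the same at three heights. One slightly firmer push (still well under 25 N) will rule out a stick point.

```bash
python3 -m pendant '[[-0.0003,0,0,0,0,0,-1],[-0.0006,0,0,0,0,0,-1]]'; python3 f.py; python3 -m pendant '[[-0.0002,0,0,0,0,0,-1],[-0.0004,0,0,0,0,0,-1]]'; python3 f.py
```

```text
clock: 42.4
tool_pos: [0.4093, -0.3328, 0.0376]
orientation: [179.9, -0.1, -169.5]
force: [-6.6, -2.8, 3.9]
opening: 0.0003
42.4 [ 0.4093 -0.3328  0.0376] [-6.64 -2.78  3.92] [-0.841  2.538  0.009]
clock: 42.65
tool_pos: [0.4093, -0.3327, 0.0376]
orientation: [179.9, -0.2, -169.5]
force: [-8.1, -2.3, 4.1]
opening: 0.0002
42.65 [ 0.4093 -0.3327  0.0376] [-8.09 -2.27  4.14] [-1.009  2.832 -0.026]
```

```bash
python3 -m pendant '[[0.002,0,0,0,0,0,-1],[0.005,0,0,0,0,0,-1],[0.012,0,0,0,0,0,-1],[0.02,0,-0.005,0,0,0,-1],[0.023,0,-0.025,0,0,0,-1],[0.023,0,-0.06,0,0,0,-1],[0.02,0,-0.105,0,0,0,-1],[0.01,0,-0.15,0,0,0,-1],[-0.015,0,-0.18,0,0,0,-1],[-0.05,0,-0.195,0,0,0,-1],[-0.09,0,-0.195,0,0,0,-1],[-0.125,0,-0.195,0,0,0,-1]]'; python3 -m pendant '[[-0.025,0,0,0,0,0,-1],[-0.045,0,0,0,0,0,-1],[-0.055,0,0,0,0,0,-1],[-0.055,0,0,0,0,0,-1],[-0.055,0,0,0,0,0,-1]]'; python3 - <<'E'
from h import *
o=ctrl.get_obs(); print(o["clock"],o["tool_pos"],o["orientation"],o["qvel"].round(1))
s=snapshot("wrist"); cv2.imwrite("pics/w18.png",s["image"]); np.save("w18.npy",{**s,"obs":o},allow_pickle=True)
cv2.imwrite("pics/w18z.png",cv2.resize(s["image"][10:230,250:400],None,fx=2.7,fy=2.7,interpolation=2))
t=snapshot("side");cv2.imwrite("pics/s18.png",cv2.resize(t["image"][200:300,360:500],None,fx=5,fy=5,interpolation=2))
E
```

```text
clock: 44.15
tool_pos: [0.5348, -0.3097, 0.2336]
orientation: [-180.0, 0.1, -169.5]
force: [-0.2, 0.4, 0.6]
opening: 0.0007
clock: 44.78
tool_pos: [0.5873, -0.3001, 0.233]
orientation: [180.0, 0.0, -169.5]
force: [-1.0, 0.4, -0.7]
opening: 0.0001
44.775 [ 0.58726831 -0.30006127  0.23298376] [ 1.79997448e+02  2.43701175e-03 -1.69488662e+02] [-0.2 -0.3  0.   0.1 -0.  -0. ]
```

View pics/w18z.png

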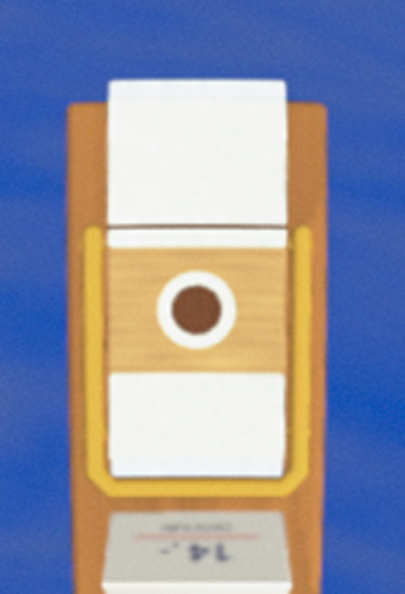

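View pics/s18.png

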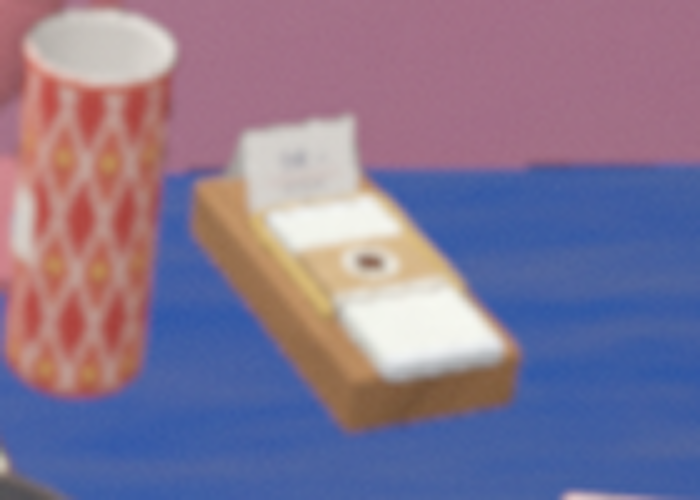

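```bash
python3 - <<'E'
from h import *
s=np.load("w18.npy",allow_pickle=True).item(); im=s["image"].astype(float)
for c in (300,310,322,335,345): print(c,im[182:198,c-3:c+4].mean(1).round(0).astype(int).tolist())
y=np.radians(10.5);e=np.array([np.cos(y),np.sin(y)]);O=np.array([.513,-.314])
f=lambda u,v,z:((onz(s,[(u,v)],z,s["obs"])[0,:2]-O)@e).round(5)
def edge(cols,r0,r1,ch):
    p=im[r0:r1,cols][...,ch].mean(1); lo,hi=p[:3].mean(),p[-3:].mean(); t=(p-lo)/(hi-lo); k=np.argmax(t>.5); return r0+k-1+(.5-t[k-1])/(t[k]-t[k-1])
a=edge(slice(300,345),32,48,2);b=edge(slice(279,286),40,58,2);b2=edge(slice(360,367),40,58,2)
print(a,b,b2,"bar front",f(322,a,.044),"block front",f(282,b,.034),f(363,b2,.034))
for r in (185,186,187,193,194): print(r,f(322,r,.044),f(322,r,.0395))
for x,z in((.046,.044),(.046,.0395),(.046,.034)): print(pix(s,np.r_[O+e*x,z],s["obs"]).round(2),z)
E
```

```text
300 [[245, 244, 240], [245, 244, 241], [246, 245, 241], [246, 242, 236], [174, 181, 185], [78, 136, 169], [63, 160, 205], [72, 180, 223], [76, 188, 228], [78, 191, 230], [77, 190, 230], [73, 171, 218], [67, 132, 182], [69, 122, 179], [69, 124, 183], [71, 126, 185]]
310 [[245, 244, 241], [245, 244, 241], [246, 245, 242], [246, 242, 237], [168, 176, 183], [73, 135, 169], [62, 161, 205], [72, 181, 224], [75, 189, 229], [78, 191, 230], [77, 190, 229], [73, 170, 218], [67, 132, 183], [70, 125, 182], [71, 127, 187], [69, 127, 186]]
322 [[245, 244, 241], [245, 244, 241], [246, 245, 242], [245, 241, 236], [164, 173, 179], [72, 135, 170], [63, 163, 207], [71, 181, 224], [76, 190, 229], [77, 191, 230], [77, 189, 229], [73, 169, 217], [67, 130, 180], [68, 121, 177], [70, 124, 182], [68, 124, 182]]
335 [[245, 244, 241], [245, 244, 241], [246, 245, 241], [245, 242, 236], [168, 177, 185], [76, 137, 172], [65, 163, 208], [72, 181, 224], [78, 190, 229], [77, 191, 230], [77, 189, 229], [73, 171, 218], [69, 135, 189], [73, 131, 192], [74, 133, 197], [73, 133, 196]]
345 [[245, 244, 241], [245, 244, 242], [247, 245, 242], [247, 243, 238], [177, 185, 190], [82, 138, 171], [63, 160, 205], [73, 180, 224], [77, 189, 229], [77, 191, 230], [78, 189, 229], [72, 171, 218], [68, 133, 185], [71, 127, 186], [72, 130, 190], [70, 129, 190]]
38.985584573621644 47.511987625676724 47.50087260034904 bar front -0.09458 block front -0.08925 -0.08927
185 0.04399 0.04461
186 0.04494 0.04557
187 0.04589 0.04653
193 0.05162 0.05234
194 0.05258 0.05331
[[322.64 187.11]] 0.044
[[322.64 186.45]] 0.0395
[[322.63 185.65]] 0.034
```

The bar lies flat between the rails with the card behind, and pushes at three heights all met a hard stop at up to ~8 N. One last check of the top view against the start before handing in.

```bash
python3 - <<'E'
from h import *
t=snapshot("top"); a=cv2.imread("pics/top0.png"); b=t["image"]
cv2.imwrite("pics/t19.png",b)
print(ctrl.get_obs()["clock"])
for n,(x0,y0,x1,y1) in dict(cup=(215,235,268,285),disp=(140,185,205,275),tumb=(378,232,430,278)).items():
    d=cv2.absdiff(a[y0:y1,x0:x1],b[y0:y1,x0:x1]).max(2); print(n,(d>50).sum())
E
```

```text
44.925
cup 0
disp 340
tumb 2188
```

View pics/t19.png

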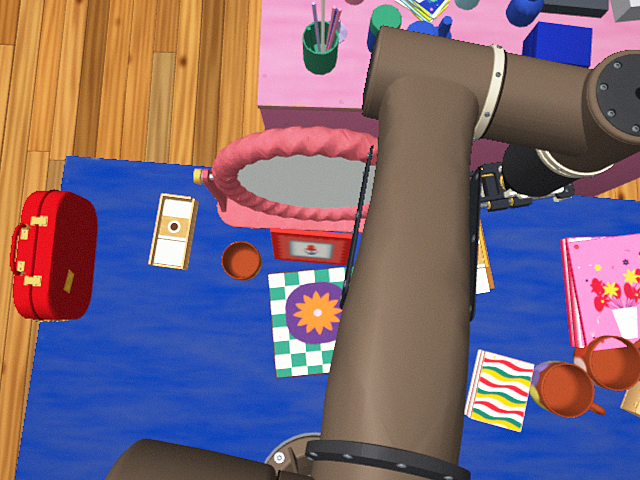

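The cup is unchanged, and the dispenser differs only by the missing top bar. The tumbler is hidden by the arm here, but it sits at the same pixels in every side picture. Handing in.

```bash
python3 - <<'E'
from plant import ctrl
print(ctrl.close_job())
E
```

```text
the job is handed in; nothing more can be done
None
```

The bar is on display: it lies flat between the brass rails, pushed up against a firm stop at the back and released. I handed the job in at about 45 s with the gripper hovering clear.

**What I did:** I slid the top bar out to a 52 mm jut under 5 to 6 N of fingertip pressure, with one reading of 7.4 N before the slide started. I pinched it by its sides, carried it over the top, and laid it down with its tail between the rails. I then let go and pushed its front end home with the shut fingers.

**Last checks:**
- **Push:** pushing at three different heights met the same hard stop, at up to about 8 N.
- **Position:** the bar is flat and central between the rails.
- **Card, cup and tumbler:** the card keeps its place by the rail and the cup's pixels are unchanged. The tumbler was hidden from the top camera at the end, but it is in the same place in the side views.
- **Lower bars:** the middle bar shows in place in the dispenser. The lowest bar lies hidden beneath it.

**One disagreement:** the camera put the bar about 1 mm short of the rear rail, with an overhang near 5.3 mm instead of 4. That is within the 2 mm calibration, and I trusted the firm stop over it.

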